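Sort the brass sleeves and load the soak pot

TASK

Sort the brass sleeves for washing: lift the lid off the soak pot by its knob and set it, knob up and about centred, on the round rubber mat; then lay every long (90 mm) brass sleeve in the pot, low enough for the lid to close. When all the long ones are in, press the spray cap of the canister beside the pot right down for a moment and let it go, then put the lid back so that it sits fully home on the pot. The short (60 mm) sleeves are not washed: at any time, lay them flat, not stacked, on the plywood board; leave the tin and the tape where they are.

Things in the scene. Friction and masses are not known exactly. Their poses are not given: they have to be found in the camera images.
- pot: fixed round aluminium soak pot, outer diameter 174 mm, wall 4 mm (inner diameter 166), 64 mm high, floor 5 mm thick; small loop handles on its two sides at local +y and -y reach 106 mm from the axis at 45 mm height. Origin: centre of the underside, on the bench; z up
- lid: loose round aluminium lid, 0.3 kg: plug 158 mm across (150 at its bottom), 6 mm deep, that drops inside the rim; disc 184 mm across, 5 mm thick, that rests on the rim; knob: neck 22 mm across from 11 to 25 mm, black head 34 mm across from 25 to 47 mm above the origin. Origin: centre of the plug's underside, z up through the knob. Closed, it is 58 mm above the pot's origin
- mat: fixed round black rubber mat, 200 mm in diameter and 4 mm thick, flat on the bench. Origin: centre of its underside
- board: fixed bare plywood board flat on the bench, 130 (x) x 120 (y) mm, 10 mm thick. Origin: centre of its underside
- canister: fixed white canister of cleaner, 64 mm in diameter, standing beside the pot in a 90 x 80 mm clamp foot; its body with shoulder is 142 mm high, the spray cap on top reaches 175 mm. Origin: centre of the underside; its nozzle points to local -y, towards the pot
- cap (a joint): travel of the canister's sprung spray cap in m: 0 up, 0.010 fully down; it moves straight down against a spring (about 2 N to start, 9 N at the bottom) and springs back when let go
- cap_top (a point): centre of the top of the spray cap (a grey cap 36 mm in diameter); 175 mm above the bench when up, it moves with the cap
- long1: long brass sleeve: square tube 24 x 24 mm, 90 mm long, wall 4 mm, about 0.25 kg, lying on the bench, or absent (None). Origin: its middle (12 mm above what it lies on); x along the tube
- long2: long brass sleeve: square tube 24 x 24 mm, 90 mm long, wall 4 mm, about 0.25 kg, lying on the bench, or absent (None). Origin: its middle (12 mm above what it lies on); x along the tube
- long3: long brass sleeve: square tube 24 x 24 mm, 90 mm long, wall 4 mm, about 0.25 kg, lying on the bench, or absent (None). Origin: its middle (12 mm above what it lies on); x along the tube
- long4: long brass sleeve: square tube 24 x 24 mm, 90 mm long, wall 4 mm, about 0.25 kg, lying on the bench, or absent (None). Origin: its middle (12 mm above what it lies on); x along the tube
- short1: short brass sleeve: the same 24 x 24 mm square tube, but 60 mm long, about 0.17 kg; to be put on the board. Origin: its middle (12 mm above what it lies on); x along the tube
- short2: short brass sleeve: the same 24 x 24 mm square tube, but 60 mm long, about 0.17 kg; to be put on the board. Origin: its middle (12 mm above what it lies on); x along the tube
- short3: short brass sleeve: the same 24 x 24 mm square tube, but 60 mm long, about 0.17 kg; to be put on the board. Origin: its middle (12 mm above what it lies on); x along the tube
- tin: bystander: round steel tin of polish, 60 mm in diameter, 55 mm high, on the bench. Origin: centre of its underside
- tape: bystander: roll of tape lying flat, 90 mm in diameter, 25 mm high. Origin: centre of its underside
Things that resemble listed ones, but are neither listed nor needed, are in the scene too. What is shaped like the lid but pink is not meant. What is shaped like the short2 but purple is not meant.

How it is judged (in metres and radians):
On the way, in this order (a step that is already met when the one before it is completed fails the run):
1. the lid lies flat, knob up, on the rubber mat and is let go (horizontal distance between lid and mat below 0.05 m and z of lid in the frame of mat below 0.009 m and angle between lid's own z axis and vertical below 0.08 rad and contact force between the fingers and lid below 0.1 N), for 0.3 s.
2. every long sleeve lies inside the pot, below the rim, and is let go, with the lid still on the mat (horizontal distance between each of long1, long2, long3, long4 and pot below 0.062 m and z of each of long1, long2, long3, long4 in the frame of pot below 0.047 m and horizontal distance between lid and mat below 0.05 m and z of lid in the frame of mat below 0.009 m and angle between lid's own z axis and vertical below 0.08 rad and contact force between the fingers and long1 below 0.1 N and contact force between the fingers and long2 below 0.1 N and contact force between the fingers and long3 below 0.1 N and contact force between the fingers and long4 below 0.1 N), for 0.3 s.
3. the spray cap is pressed down (at least 7 of its 10 mm) while the lid is off (value of joint cap above 0.007 m and horizontal distance between lid and mat below 0.05 m and z of lid in the frame of mat below 0.009 m and angle between lid's own z axis and vertical below 0.08 rad), for 0.15 s.
At the end, for the whole second after the job is handed in: Long sleeves in the pot (middle within 62 mm of its axis, at most 47 mm above its underside); short ones flat on the board, middles over it; lid home (within 10 mm of centre, at most 4 mm high, tilt under 0.05 rad); all at rest; cap up (horizontal distance between each of long1, long2, long3, long4 and pot below 0.062 m and z of each of long1, long2, long3, long4 in the frame of pot below 0.047 m and horizontal distance between lid and pot below 0.01 m and z of lid in the frame of pot below 0.062 m and angle between lid's own z axis and vertical below 0.05 rad and linear speed of each of lid, short1, short2, short3 below 0.02 m/s and value of joint cap below 0.002 m and x of short1 in the frame of board between -0.065 and 0.065 m and y of short1 in the frame of board between -0.06 and 0.06 m and z of short1 in the frame of board between 0.018 and 0.026 m and x of short2 in the frame of board between -0.065 and 0.065 m and y of short2 in the frame of board between -0.06 and 0.06 m and z of short2 in the frame of board between 0.018 and 0.026 m and x of short3 in the frame of board between -0.065 and 0.065 m and y of short3 in the frame of board between -0.06 and 0.06 m and z of short3 in the frame of board between 0.018 and 0.026 m); the robot touches nothing.
It fails at once if the tin or the tape was moved more than 50 mm (distance of any of tin, tape from where it was at the start of the episode above 0.05 m).
Of long1, long2, long3, long4 only 2 to 4 are there at a start; the rules pass over those that are not, and their reading is None.
At some moment in a run one of long1, long2, long3, long4, short1, short2, short3 may be knocked a few centimetres aside while the robot is not near it.
Once in a run the grip may slacken for a moment while it holds something.
It also fails if it takes over 210 s, if anything falls off the work surface, if the arm or the gripper's body presses on something with over 40 N, if the wrist force passes 120 N, or if a joint passes its speed limit or range.

ROBOT

A 6-joint arm with a two-finger parallel gripper is mounted at the origin on the work surface. World frame = base frame: x ahead of the robot, y to its left, z up, the work surface at z = 0. Lengths are in m, angles in degrees, forces in N, time in s.
With the tool pointing down it reaches from about 0.4 to 0.825 m from the base axis. Payload 7 kg.
Tool frame: the origin (TCP) lies between the finger pads; the fingertips stand 22 mm ahead of it and the grasp point (between the pads) lies 3 mm ahead of it; z points along the fingers, y is the line along which they close (so a half turn about z gives the same grasp; the last joint's range is limited). The gripper opens to 88 mm and grips with 3 to 60 N. Pads are 19 mm wide; open, the fingers measure 130 mm over their backs; the gripper's body (78 mm by 193 mm) begins 47 mm behind the grasp point.
Start: joints at [-57.347, 20.546, 0.682, 0, -70.136, -16.507], TCP at [0.188, -0.648, 0.249] pointing down, gripper open.
Joint ranges: [-176.03, 176.03], [-82.01, 121.73], [-58.28, 71.71], [-173.87, 95.51], [-174.79, -0.11], [-173.66, 173.66]. Speed limits (degrees/s): [136.94, 136.94, 172.46, 180, 180, 180].

INTERFACE

Orientations are given as [roll, pitch, yaw] about the fixed x, y, z axes, in that order (R = Rz(yaw) Ry(pitch) Rx(roll)).
In Python, from plant import r, vision gives the robot as it stands.
- The arm moves only by the shell command python3 -m pendant 'ROWS' [FORCE]. ROWS is JSON, a list that holds one entry, the list of rows, each a list of 7 numbers: the shift along the tool's x, y, z scaled (see below), then the turn, a rotation vector about the tool's x, y, z scaled (see below), then the opening, from -1 (shut) to 1 (fully open). In form: [[[x, y, z, wx, wy, wz, fingers], ...]]. A call has exactly 8 rows; each row shifts and turns the commanded pose from where the row before left it, along the tool's axes as they then stand; what a row does not reach is not made up. The controller multiplies each number of a shift by 20 mm and each number of a turn by 4 degrees. A row lasts 1/10 s, in which the tool goes at most 50 mm and 8.59 degrees, less where a joint would pass 70% of its speed; a pose out of reach is approached as far as the arm can. A call with a number of a shift or a turn outside -1 to 1 is refused whole. A call with a gripper value outside its range is refused whole. The fingers move at their own pace and stop on an object; FORCE is the grip in N (left out, the last holds). Time passes only in rows, so rows that do not move let the fingers close, or fill a call up. It gives the time, the measured TCP pose, the force, the opening and the grip force at its end, in the units of the state.
- r.get_state(): the state, without advancing time (a new reading comes with each control period).
- vision.capture(name): name is "scene" or "side" or "wrist"; returns a dict with "frame" (384x512x3 uint8, blue, green, red), "depth" (384x512 float32, m along the optical axis (not along the pixel's ray), 0 where there is no reading), "camera_matrix" (3x3 intrinsics, pixels), "extrinsics" (4x4, takes a point from world to camera coordinates); the wrist camera has in their place "hand_eye" (4x4, takes a point from camera to tool coordinates, whose origin is the TCP and whose axes are the flange's). Camera axes: x right, y up, looking along -z (the intrinsics and any distortion apply to the point x, -y, -z); pixel columns grow to the right and rows downward; lengths in m; the calibration is good to about 2 mm. A picture is of the moment at which its call begins: read the wrist's pose just before it.
- r.close_job(): hands the job in; it is judged then, once.
The state is a dict: "time_s": time; "joints": joint angles; "qd": joint speeds; "joint_torque": joint torques, N m; "tcp_pos": TCP position; "eef_rot": TCP orientation; "contact_force": force on the tool from outside, world axes, zero at the start; "moment": the same for the moment, N m; "gripper_width": finger opening in m; "gripper_force": force on a finger pad.
Only numpy, scipy, OpenCV 4.12 (cv2) and the standard library are available. Lean on these libraries where they do the work, as an engineer would, in place of code of your own. Each camera call takes 0.05 s, during which the arm holds its last target. There are 200 camera calls.

## Working session

There is one attempt and no reset: what is moved stays moved. The work goes in short steps, Python scripts to look and compute and a shell command to move; the robot and the scene stay as the last step left them, time stands still between calls to the robot, and variables do not carry over. Pictures are saved under pics/ and viewed, at most 14 in all, crops included, and the job is handed in when it is done.

```bash
ls; mkdir -p pics; cat > h.py <<'E'
import numpy as np, cv2
from plant import r, vision
from scipy.spatial.transform import Rotation as R
def cap(n):
    s=r.get_state(); c=vision.capture(n)
    if 'extrinsics' in c: T=np.linalg.inv(np.array(c['extrinsics']))
    else:
        W=np.eye(4); W[:3,:3]=R.from_euler('xyz',s['eef_rot'],degrees=True).as_matrix(); W[:3,3]=s['tcp_pos']
        T=W@np.array(c['hand_eye'])
    c['T']=T; return c
def cloud(c):
    K=np.array(c['camera_matrix']); d=c['depth']; v,u=np.indices(d.shape)
    P=np.stack([(u-K[0,2])/K[0,0]*d,-(v-K[1,2])/K[1,1]*d,-d],-1)
    return P@c['T'][:3,:3].T+c['T'][:3,3]
E
python3 - <<'E'
from h import *
print(r.get_state())
for n in('scene','side','wrist'):
    c=cap(n); cv2.imwrite(f'pics/{n}0.png',c['frame']); np.savez(f'{n}0.npz',f=c['frame'],d=c['depth'],P=cloud(c)); print(n,c['T'].round(3).tolist(),np.array(c['camera_matrix']).tolist(),[k for k in c])
E
```

```text
pics
{'time_s': 0.0, 'joints': array([-5.73460973e+01,  2.05918634e+01,  6.35321212e-01, -1.88223947e-02,
       -7.01363638e+01, -1.65062128e+01]), 'qd': array([ 0.03450428,  0.02210368, -0.06677589, -0.03751152,  0.01787436,
        0.03318152]), 'joint_torque': array([ 4.58949144e-04, -5.82722461e+01,  2.93038148e+01,  6.99711040e+00,
        6.67886066e-03, -1.31242296e-04]), 'tcp_pos': array([ 0.1875704 , -0.64795753,  0.24763366]), 'eef_rot': array([ 1.79905895e+02, -9.43364597e-03, -1.63858712e+02]), 'contact_force': array([ 0.07414371, -0.10057136, -0.50337904]), 'moment': array([-0.04233541, -0.01189603, -0.00387945]), 'gripper_force': 0.0, 'gripper_width': 0.08704884222586827}
scene [[0.844, -0.418, 0.336, 0.861], [0.536, 0.65, -0.538, -0.524], [0.006, 0.635, 0.773, 0.932], [0.0, 0.0, 0.0, 1.0]] [[349.5356074485563, 0.0, 259.84660757752874], [0.0, 349.5356074485563, 192.10197048881108], [0.0, 0.0, 1.0]] ['frame', 'depth', 'camera_matrix', 'extrinsics', 'T']
side [[0.983, 0.101, -0.154, 0.239], [-0.183, 0.466, -0.866, -1.287], [-0.016, 0.879, 0.476, 0.882], [0.0, 0.0, 0.0, 1.0]] [[487.0101795694948, 0.0, 259.68056040865434], [0.0, 487.0101795694948, 191.29290452970798], [0.0, 0.0, 1.0]] ['frame', 'depth', 'camera_matrix', 'extrinsics', 'T']
wrist [[-0.279, -0.924, -0.261, 0.117], [0.96, -0.268, -0.078, -0.669], [0.002, -0.272, 0.962, 0.384], [0.0, 0.0, 0.0, 1.0]] [[316.1411563803687, 0.0, 259.1723878739744], [0.0, 316.1411563803687, 198.1487003088944], [0.0, 0.0, 1.0]] ['frame', 'depth', 'camera_matrix', 'hand_eye', 'T']
```

View pics/scene0.png

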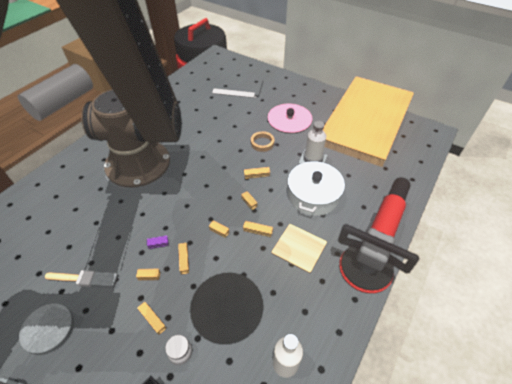

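View pics/side0.png

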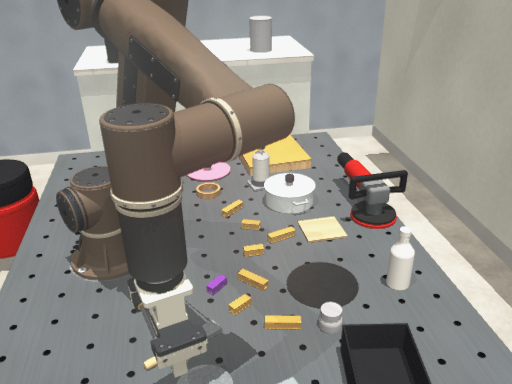

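The scene view shows the pot with its lid at (316,188) and the canister at (316,140). The mat is at (227,307) and the board at (300,248). There are seven brass sleeves: (257,172), (249,200), (258,228), (218,228), (183,257), (147,273) and (151,318). The purple decoy is at (158,241), the tin at (178,348) and the tape at (262,141).

```bash
cat >> h.py <<'E'
def sleeves(f,P,zlo=.017,zhi=.03):
    hsv=cv2.cvtColor(f,cv2.COLOR_BGR2HSV)
    m=((hsv[...,0]>8)&(hsv[...,0]<28)&(hsv[...,1]>130)&(hsv[...,2]>90)&(P[...,2]>zlo)&(P[...,2]<zhi)&(np.hypot(P[...,0],P[...,1])>.3)&(np.hypot(P[...,0],P[...,1])<.95)).astype(np.uint8)
    n,l,s,_=cv2.connectedComponentsWithStats(m); out=[]
    for i in range(1,n):
        if s[i,4]<25: continue
        q=P[l==i]; (c,wh,a)=cv2.minAreaRect((q[:,:2]*1000).astype(np.float32))
        if wh[0]<wh[1]: a+=90; wh=wh[::-1]
        out.append((np.round(c,0),np.round(wh,0),round((a+90)%180-90),round(np.median(q[:,2])*1000),s[i,:4].tolist()))
    return out
def show(o):
    for x in o: print([float(t) for t in x[0]],[float(t) for t in x[1]],*x[2:])
E
python3 - <<'E'
from h import *
for n in('scene','side'):
    z=np.load(n+'0.npz'); f,P=z['f'],z['P']; print(n); show(sleeves(f,P))
    hsv=cv2.cvtColor(f,cv2.COLOR_BGR2HSV)
    def probe(u,v): return P[v,u].round(3).tolist(), hsv[v,u].tolist()
    pts={'scene':dict(knob=(317,176),lid=(330,195),lidl=(295,187),pot=(310,210),mat=(227,307),board=(300,248),cap=(318,125),tin=(178,342),tape=(262,134),can=(316,150)),
         'side':dict(knob=(290,178),lid=(300,190),mat=(322,285),board=(322,229),cap=(261,153),tin=(331,310),tape=(208,184))}[n]
    for k,p in pts.items(): print(k,*probe(*p))
E
```

```text
scene
knob [0.619, 0.205, 0.107] [150, 8, 92]
lid [0.679, 0.189, 0.068] [105, 2, 245]
lidl [0.57, 0.157, 0.07] [105, 2, 245]
pot [0.648, 0.117, 0.047] [0, 1, 232]
mat [0.598, -0.265, 0.006] [170, 12, 66]
board [0.679, -0.0, 0.01] [28, 40, 242]
cap [0.54, 0.353, 0.175] [12, 7, 177]
tin [0.563, -0.411, 0.054] [8, 5, 225]
tape [0.314, 0.365, 0.02] [14, 95, 143]
can [0.555, 0.335, 0.083] [21, 16, 164]
side
[391.0, 176.0] [61.0, 23.0] 49 26 [222, 204, 14, 9]
[448.0, 68.0] [58.0, 29.0] -26 26 [242, 220, 18, 5]
[430.0, -79.0] [59.0, 29.0] 0 25 [244, 245, 20, 9]
[404.0, -216.0] [91.0, 28.0] -48 26 [238, 270, 30, 18]
[354.0, -312.0] [61.0, 25.0] 34 26 [229, 294, 22, 18]
[449.0, -397.0] [87.0, 29.0] -11 26 [265, 316, 36, 10]
knob [0.614, 0.206, 0.102] [9, 29, 89]
lid [0.643, 0.174, 0.067] [0, 0, 247]
mat [0.591, -0.267, 0.006] [10, 20, 75]
board [0.671, -0.004, 0.013] [27, 49, 247]
cap [0.537, 0.346, 0.145] [9, 15, 174]
tin [0.564, -0.423, 0.057] [12, 5, 235]
tape [0.334, 0.372, 0.024] [15, 116, 167]
```

```bash
python3 - <<'E'
from h import *
z=np.load('scene0.npz'); f,P=z['f'],z['P']; hsv=cv2.cvtColor(f,cv2.COLOR_BGR2HSV)
for u,v in[(257,172),(249,200),(258,228),(218,228),(183,257),(147,273),(151,318)]: print(P[v,u].round(3).tolist(),hsv[v,u].tolist())
for n in('scene','side'):
    z=np.load(n+'0.npz'); f,P=z['f'],z['P']; hsv=cv2.cvtColor(f,cv2.COLOR_BGR2HSV)
    if n=='scene': show(sleeves(f,P,.008,.04))
    else: show(sleeves(f,P,.015,.04))
    def rect(m,k):
        nn,l,s,_=cv2.connectedComponentsWithStats(m.astype(np.uint8))
        i=1+np.argmax(s[1:,4]); q=P[l==i]; print(n,k,np.array(cv2.minAreaRect((q[:,:2]*1000).astype(np.float32))[0]).round(),np.round(cv2.minAreaRect((q[:,:2]*1000).astype(np.float32))[1:],0) if 0 else cv2.minAreaRect((q[:,:2]*1000).astype(np.float32))[1:],cv2.minEnclosingCircle((q[:,:2]*1000).astype(np.float32)),np.median(q[:,2]).round(4))
    near=lambda x,y,d:np.hypot(P[...,0]-x,P[...,1]-y)<d
    rect(near(.675,0,.13)&(hsv[...,1]>25)&(hsv[...,2]>170)&(P[...,2]<.03)&(hsv[...,1]<110),'board')
    rect(near(.596,-.266,.16)&(hsv[...,2]<110)&(hsv[...,0]*0+f.max(-1)<82)&(P[...,2]<.03),'mat')
    rect(near(.62,.19,.12)&(P[...,2]>.062)&(P[...,2]<.076),'lid')
    rect(near(.62,.19,.12)&(P[...,2]>.095)&(P[...,2]<.116),'knob')
    rect(near(.54,.35,.06)&(P[...,2]>.168)&(P[...,2]<.185),'cap')
    rect(near(.54,.35,.08)&(P[...,2]>.1)&(P[...,2]<.18),'canister')
    rect(near(.56,-.415,.08)&(P[...,2]>.045)&(P[...,2]<.07),'tin')
    rect(near(.33,.36,.1)&(P[...,2]>.015)&(P[...,2]<.04),'tape')
E
```

```text
[0.407, 0.183, 0.022] [23, 116, 241]
[0.453, 0.062, 0.023] [20, 125, 236]
[0.538, -0.015, 0.024] [23, 114, 242]
[0.435, -0.083, 0.025] [23, 114, 242]
[0.408, -0.218, 0.022] [20, 124, 236]
[0.355, -0.311, 0.022] [22, 120, 240]
[0.454, -0.399, 0.022] [20, 125, 236]
scene board [671.   8.] ((134.8030548095703, 131.3477325439453), 2.2285094261169434) ((673.2037963867188, 7.3350510597229), 89.51577758789062) 0.009
scene mat [ 594. -262.] ((194.08203125, 195.1111602783203), 34.76009750366211) ((580.53515625, -265.06378173828125), 112.50874328613281) 0.0029
scene lid [615. 214.] ((182.51315307617188, 182.6285400390625), 16.930171966552734) ((616.2230224609375, 215.80014038085938), 93.91905212402344) 0.0681
scene knob [615. 213.] ((31.301158905029297, 30.975439071655273), 59.806583404541016) ((614.1629028320312, 214.1490936279297), 17.603981018066406) 0.1032
scene cap [537. 355.] ((37.09942626953125, 34.38824462890625), 65.41777038574219) ((535.89990234375, 352.06134033203125), 22.170137405395508) 0.1739
scene canister [541. 350.] ((62.42810821533203, 49.35236740112305), 12.963343620300293) 
[... 1251 characters left out ...]
0156), 76.40332794189453) ((614.1878051757812, 214.74855041503906), 20.135950088500977) 0.1054
side cap [540. 336.] ((7.887545585632324, 3.771693706512451), 9.492571830749512) ((539.2938232421875, 338.2354431152344), 3.9447708129882812) 0.1704
side canister [529. 351.] ((51.604793548583984, 67.18865966796875), 56.19733428955078) ((530.9074096679688, 352.9554748535156), 34.822669982910156) 0.1294
side tin [ 565. -421.] ((54.98036575317383, 50.70769500732422), 50.34547805786133) ((563.0280151367188, -420.0251770019531), 28.133663177490234) 0.0569
side tape [328. 333.] ((93.45545959472656, 86.70938110351562), 82.7273941040039) ((325.81170654296875, 334.5340881347656), 50.537208557128906) 0.0232
```

```bash
sed -i 's/hsv\[...,1\]>130/hsv[...,1]>85/' h.py; cat >> h.py <<'E'
def need(x,y,z,yaw):
    "units: turn about tool z to reach yaw, then shift along tool axes once turned; and tilt error"
    s=r.get_state(); Rt=R.from_euler('xyz',[180,0,yaw],degrees=True)
    Rc=R.from_euler('xyz',s['eef_rot'],degrees=True)
    w=(Rc.inv()*Rt).as_rotvec(degrees=True)/4
    d=Rt.inv().apply(np.array([x,y,z])-s['tcp_pos'])/.02
    print('turn',w.round(2),'shift',d.round(2),'t',round(s['time_s'],1))
E
python3 - <<'E'
from h import *
z=np.load('scene0.npz'); show(sleeves(z['f'],z['P'],.017,.04))
need(.614,.214,.25,-90)
E
python3 -m pendant '[[[0,0,0,0,0,-1,1],[0,0,0,0,0,-1,1],[0,0,0,0,0,-1,1],[0,0,0,0,0,-1,1],[0,0,0,0,0,-1,1],[0,0,0,0,0,-1,1],[0,0,0,0,0,-1,1],[0,0,0,0,0,-1,1]]]'
```

```text
[587.0, 594.0] [99.0, 33.0] -59 39 [346, 115, 11, 17]
[664.0, 610.0] [56.0, 30.0] -77 39 [367, 124, 10, 10]
[333.0, 334.0] [92.0, 85.0] -59 23 [251, 132, 23, 18]
[655.0, 469.0] [222.0, 31.0] 6 30 [326, 139, 59, 25]
[403.0, 185.0] [89.0, 28.0] 42 23 [244, 168, 26, 8]
[449.0, 66.0] [60.0, 25.0] -23 23 [242, 192, 15, 16]
[432.0, -79.0] [60.0, 26.0] 2 22 [209, 221, 20, 15]
[534.0, -13.0] [89.0, 27.0] 17 23 [243, 221, 30, 14]
[406.0, -218.0] [90.0, 24.0] -47 23 [178, 243, 10, 29]
[355.0, -311.0] [60.0, 26.0] 35 23 [136, 269, 23, 10]
[450.0, -398.0] [91.0, 23.0] -13 23 [138, 302, 27, 31]
turn [ 2.000e-02  1.000e-02 -1.846e+01] shift [-43.1  -21.32  -0.11] t 0.1
time_s: 0.95
tcp_pos: [0.1876, -0.6482, 0.2482]
eef_rot: [180.0, 0.0, -131.7]
contact_force: [-1.5, 0.3, 0.7]
gripper_width: 0.0875
gripper_force: 0.0
```

```bash

python3 -m pendant '[[[0,0,0,0,0,-1,1],[0,0,0,0,0,-1,1],[0,0,0,0,0,-1,1],[0,0,0,0,0,-1,1],[0,0,0,0,0,-1,1],[0,0,0,0,0,-1,1],[0,0,0,0,0,-1,1],[0,0,0,0,0,-1,1]]]' >/dev/null
python3 -m pendant '[[[0,0,0,0,0,-1,1],[0,0,0,0,0,-1,1],[0,0,0,0,0,-0.4,1],[-1,-0.5,0,0,0,0,1],[-1,-0.5,0,0,0,0,1],[-1,-0.5,0,0,0,0,1],[-1,-0.5,0,0,0,0,1],[-1,-0.5,0,0,0,0,1]]]' 
for i in 1 2 3 4; do python3 -m pendant '[[[-1,-0.5,0,0,0,0,1],[-1,-0.5,0,0,0,0,1],[-1,-0.5,0,0,0,0,1],[-1,-0.5,0,0,0,0,1],[-1,-0.5,0,0,0,0,1],[-1,-0.5,0,0,0,0,1],[-1,-0.5,0,0,0,0,1],[-1,-0.5,0,0,0,0,1]]]'; done
python3 -c "
from h import *
need(.614,.214,.097,-90)"
```

```text
time_s: 2.55
tcp_pos: [0.2384, -0.5477, 0.2484]
eef_rot: [180.0, 0.0, -90.3]
contact_force: [0.3, -0.0, -0.7]
gripper_width: 0.0874
gripper_force: 0.0
time_s: 3.35
tcp_pos: [0.319, -0.388, 0.2485]
eef_rot: [-180.0, 0.0, -90.3]
contact_force: [-0.5, 0.3, -0.6]
gripper_width: 0.0876
gripper_force: 0.0
time_s: 4.15
tcp_pos: [0.3997, -0.2284, 0.2486]
eef_rot: [-180.0, 0.0, -90.3]
contact_force: [-0.0, -0.5, -0.2]
gripper_width: 0.0875
gripper_force: 0.0
time_s: 4.95
tcp_pos: [0.4805, -0.0688, 0.2486]
eef_rot: [-180.0, 0.0, -90.3]
contact_force: [0.1, 0.5, 0.6]
gripper_width: 0.0878
gripper_force: 0.0
time_s: 5.75
tcp_pos: [0.5617, 0.0915, 0.2485]
eef_rot: [180.0, -0.0, -90.3]
contact_force: [0.7, 0.1, -0.2]
gripper_width: 0.0875
gripper_force: 0.0
turn [ 0.   -0.   -0.07] shift [-6.12 -2.62  7.58] t 5.8
```

```bash
python3 - <<'E'
from h import *
c=cap('wrist'); P=cloud(c); f=c['frame']; cv2.imwrite('pics/w1.png',f)
def rc(m,k):
    nn,l,s,_=cv2.connectedComponentsWithStats(m.astype(np.uint8))
    i=1+np.argmax(s[1:,4]); q=P[l==i]; a=cv2.minAreaRect((q[:,:2]*1000).astype(np.float32)); print(k,np.round(a[0]),np.round(a[1]),round(a[2],1),np.median(q[:,2]).round(4),s[i].tolist())
near=lambda x,y,d:np.hypot(P[...,0]-x,P[...,1]-y)<d
rc(near(.614,.214,.13)&(P[...,2]>.062)&(P[...,2]<.076),'lid')
rc(near(.614,.214,.06)&(P[...,2]>.095)&(P[...,2]<.116),'knob')
show(sleeves(f,P))
need(.614,.214,.097,-90)
E
```

```text
lid [601. 154.] [ 57. 143.] 89.5 0.0696 [157, 214, 132, 50, 4459]
knob [614. 217.] [33. 33.] 45.1 0.1054 [193, 294, 34, 31, 842]
[431.0, -76.0] [60.0, 23.0] 2 25 [355, 0, 63, 27]
[533.0, -11.0] [90.0, 24.0] 17 25 [243, 56, 86, 49]
[447.0, 69.0] [60.0, 24.0] -22 25 [331, 135, 56, 39]
[384.0, 173.0] [44.0, 25.0] 43 25 [383, 220, 38, 35]
turn [-0.01  0.   -0.05] shift [-6.01 -2.54  7.56] t 5.8
```

View pics/w1.png

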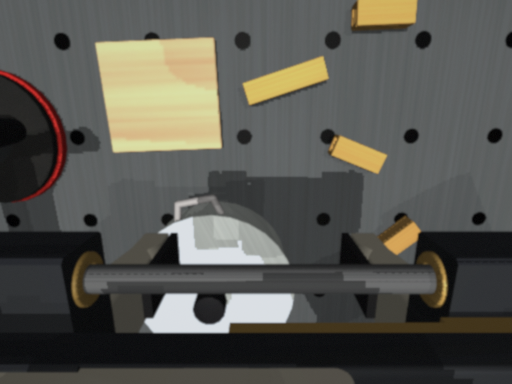

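The wrist view shows the knob at (209,308) and the board at (160,95). The positions agree with the scene view to within 3 mm, so I'll grasp the lid.

```bash

python3 -m pendant '[[[-1,-0.45,0.3,0,0,0,1],[-1,-0.45,0.3,0,0,0,1],[-1,-0.45,0.5,0,0,0,1],[-1,-0.45,0.5,0,0,0,1],[-1,-0.45,0.5,0,0,0,1],[-1,-0.3,0.5,0,0,0,1],[0,0,1,0,0,0,1],[0,0,1,0,0,0,1]]]' >/dev/null
python3 -m pendant '[[[0,0,1,0,0,0,1],[0,0,1,0,0,0,1],[0,0,0.95,0,0,0,1],[0,0,0,0,0,0,1],[0,0,0,0,0,0,-1],[0,0,0,0,0,0,-1],[0,0,0,0,0,0,-1],[0,0,0,0,0,0,-1]]]' 45
python3 -m pendant '[[[0,0,0,0,0,0,-1],[0,0,0,0,0,0,-1],[0,0,0,0,0,0,-1],[0,0,-0.5,0,0,0,-1],[0,0,-0.5,0,0,0,-1],[0,0,-1,0,0,0,-1],[0,0,-1,0,0,0,-1],[0,0,-1,0,0,0,-1]]]'
python3 -c "
from h import *
need(.594,-.263,.115,-90)"
```

```text
time_s: 7.4
tcp_pos: [0.6129, 0.2101, 0.0985]
eef_rot: [-179.9, 0.1, -90.3]
contact_force: [-0.6, 0.7, 0.5]
gripper_width: 0.061
gripper_force: 0.0
time_s: 8.2
tcp_pos: [0.6121, 0.2096, 0.1788]
eef_rot: [180.0, -0.0, -90.3]
contact_force: [0.0, 0.2, -4.1]
gripper_width: 0.0331
gripper_force: 45.0
turn [ 0.01 -0.   -0.06] shift [23.63  0.91  3.19] t 8.2
```

```bash

for i in 1 2; do python3 -m pendant '[[[1,0.04,0,0,0,0,-1],[1,0.04,0,0,0,0,-1],[1,0.04,0,0,0,0,-1],[1,0.04,0,0,0,0,-1],[1,0.04,0,0,0,0,-1],[1,0.04,0,0,0,0,-1],[1,0.04,0,0,0,0,-1],[1,0.04,0,0,0,0,-1]]]'; done
python3 -m pendant '[[[1,0.03,0,0,0,0,-1],[1,0.04,0,0,0,0,-1],[1,0.04,0,0,0,0,-1],[1,0.04,0,0,0,0,-1],[1,0.04,0,0,0,0,-1],[1,0.04,0,0,0,0,-1],[1,0.04,0,0,0,0,-1],[0.85,0.04,0,0,0,0,-1]]]'
python3 -m pendant '[[[0,0,1,0,0,0,-1],[0,0,1,0,0,0,-1],[0,0,1,0,0,0,-1],[0,0,1,0,0,0,-1],[0,0,1,0,0,0,-1],[0,0,1,0,0,0,-1],[0,0,0.3,0,0,0,-1],[0,0,0,0,0,0,-1]]]'
python3 -c "
from h import *
need(.594,-.267,.0445,-90)"
```

```text
time_s: 9.0
tcp_pos: [0.6052, 0.0479, 0.1774]
eef_rot: [180.0, -0.0, -90.3]
contact_force: [-0.5, 0.1, -3.2]
gripper_width: 0.0327
gripper_force: 45.0
time_s: 9.8
tcp_pos: [0.5978, -0.1121, 0.1774]
eef_rot: [180.0, -0.0, -90.3]
contact_force: [-0.3, 0.2, -3.2]
gripper_width: 0.0331
gripper_force: 45.0
time_s: 10.6
tcp_pos: [0.5906, -0.2691, 0.1773]
eef_rot: [180.0, 0.0, -90.3]
contact_force: [-0.2, -0.5, -3.3]
gripper_width: 0.0327
gripper_force: 45.0
time_s: 11.4
tcp_pos: [0.5906, -0.2676, 0.0506]
eef_rot: [179.9, 0.0, -90.3]
contact_force: [1.1, 0.6, -2.5]
gripper_width: 0.0332
gripper_force: 45.0
turn [ 0.03  0.   -0.07] shift [-0.03 -0.17  0.3 ] t 11.4
```

```bash

python3 -m pendant '[[[0,0,0.1,0,0,0,-1],[0,0,0.1,0,0,0,-1],[0,0,0.1,0,0,0,-1],[0,0,0,0,0,0,-1],[0,0,0,0,0,0,-1],[0,0,0,0,0,0,-1],[0,0,0,0,0,0,-1],[0,0,0,0,0,0,-1]]]'
python3 -m pendant '[[[0,0,0,0,0,0,1],[0,0,0,0,0,0,1],[0,0,0,0,0,0,1],[0,0,0,0,0,0,1],[0,0,0,0,0,0,1],[0,0,-0.5,0,0,0,1],[0,0,-1,0,0,0,1],[0,0,-1,0,0,0,1]]]'
python3 -m pendant '[[[0,0,-1,0,0,0,1],[0,0,-1,0,0,0,1],[0,0,-1,0,0,0,1],[0,0,-1,0,0,0,1],[0,0,-1,0,0,0,1],[0,0,-1,0,0,0,1],[0,0,-1,0,0,0,1],[0,0,-0.5,0,0,0,1]]]'
python3 - <<'E'
from h import *
for n in('scene','side'):
    c=cap(n);P=cloud(c);f=c['frame'];print(n);cv2.imwrite(f'pics/{n}1.png',f)
    near=lambda x,y,d:np.hypot(P[...,0]-x,P[...,1]-y)<d
    for k,m in(('disc',near(.594,-.263,.11)&(P[...,2]>.007)&(P[...,2]<.025)),('knob',near(.594,-.263,.11)&(P[...,2]>.04)&(P[...,2]<.07)),('pot',near(.614,.214,.11)&(P[...,2]>.055)&(P[...,2]<.075))):
        nn,l,s,_=cv2.connectedComponentsWithStats(m.astype(np.uint8)); i=1+np.argmax(s[1:,4]); q=P[l==i]; a=cv2.minAreaRect((q[:,:2]*1000).astype(np.float32)); print(k,np.round(a[0]),np.round(a[1]),np.median(q[:,2]))
    show([x for x in sleeves(f,P) if 350<np.hypot(*x[0])<800 and x[0][1]<300])
E
```

```text
time_s: 12.2
tcp_pos: [0.5914, -0.2672, 0.0457]
eef_rot: [-180.0, -0.0, -90.3]
contact_force: [0.3, 0.5, -3.6]
gripper_width: 0.0333
gripper_force: 45.0
time_s: 13.0
tcp_pos: [0.5913, -0.2672, 0.0965]
eef_rot: [180.0, -0.0, -90.2]
contact_force: [0.2, -0.3, 0.4]
gripper_width: 0.0871
gripper_force: 0.0
time_s: 13.8
tcp_pos: [0.5919, -0.2674, 0.2485]
eef_rot: [-179.8, -0.1, -90.2]
contact_force: [0.3, -0.2, -0.2]
gripper_width: 0.0875
gripper_force: 0.0
scene
disc [ 594. -267.] [182. 171.] 0.013901633672636304
knob [ 593. -262.] [31. 31.] 0.049314442297232475
pot [615. 213.] [171. 174.] 0.06138307054666081
[402.0, 186.0] [90.0, 30.0] 42 23 [244, 168, 26, 9]
[449.0, 66.0] [59.0, 26.0] -24 23 [241, 192, 16, 15]
[535.0, -13.0] [89.0, 27.0] 18 23 [243, 221, 30, 14]
[418.0, -230.0] [56.0, 23.0] -49 23 [179, 254, 9, 18]
[354.0, -311.0] [61.0, 26.0] 33 23 [136, 269, 23, 9]
[449.0, -398.0] [90.0, 24.0] -12 23 [138, 302, 27, 31]
side
disc [ 592. -260.] [186. 198.] 0.017373329306923757
knob [ 589. -263.] [33. 31.] 0.05220789080762123
pot [573. 222.] [187.  91.] 0.06271378406477657
[401.0, 189.0] [96.0, 31.0] 41 25 [221, 200, 22, 15]
[446.0, 68.0] [59.0, 35.0] -16 25 [241, 219, 19, 9]
[533.0, -12.0] [92.0, 29.0] 17 26 [268, 227, 27, 13]
[430.0, -79.0] [59.0, 29.0] 4 25 [243, 244, 21, 10]
[403.0, -216.0] [93.0, 29.0] -43 26 [238, 269, 30, 18]
[353.0, -310.0] [63.0, 26.0] 34 26 [229, 294, 22, 18]
[449.0, -398.0] [88.0, 28.0] -11 26 [265, 316, 36, 10]
```

```bash

for i in 1 2; do python3 -m pendant '[[[0,0,0,0,0,-1,1],[0,0,0,0,0,-1,1],[0,0,0,0,0,-1,1],[0,0,0,0,0,-1,1],[0,0,0,0,0,-1,1],[0,0,0,0,0,-1,1],[0,0,0,0,0,-1,1],[0,0,0,0,0,-1,1]]]' >/dev/null; done
python3 -m pendant '[[[0,0,0,0,0,-1,1],[0,0,0,0,0,-1,1],[0,0,0,0,0,-1,1],[0,0,0,0,0,-0.6,1],[0,0,0,0,0,0,1],[0,0,0,0,0,0,1],[0,0,0,0,0,0,1],[0,0,0,0,0,0,1]]]' 
python3 - <<'E'
from h import *
need(.4495,-.397,.12,-12)
c=cap('scene');P=cloud(c);h=cv2.cvtColor(c['frame'],cv2.COLOR_BGR2HSV)
m=(h[...,0]>125)&(h[...,0]<155)&(h[...,1]>120)&(P[...,2]>.018)&(P[...,2]<.03); q=P[m]; print(cv2.minAreaRect((q[:,:2]*1000).astype(np.float32)))
E
```

```text
time_s: 16.3
tcp_pos: [0.5913, -0.2671, 0.2454]
eef_rot: [-180.0, 0.0, -11.9]
contact_force: [0.1, -1.0, -0.2]
gripper_width: 0.0875
gripper_force: 0.0
turn [-0.    0.    0.03] shift [-5.59  7.83  6.27] t 16.3
((305.1976318359375, -218.51644897460938), (56.57337951660156, 24.92380714416504), 43.223541259765625)
```

```bash

python3 -m pendant '[[[-0.7,0.98,0.78,0,0,0,1],[-0.7,0.98,0.78,0,0,0,1],[-0.7,0.98,0.78,0,0,0,1],[-0.7,0.98,0.78,0,0,0,1],[-0.7,0.98,0.78,0,0,0,1],[-0.7,0.98,0.78,0,0,0,1],[-0.7,0.98,0.78,0,0,0,1],[-0.7,0.98,0.78,0,0,0,1]]]' >/dev/null
python3 - <<'E'
from h import *
c=cap('wrist'); show(sleeves(c['frame'],cloud(c)))
c=cap('scene'); show([x for x in sleeves(c['frame'],cloud(c)) if x[0][1]<-350])
need(.4495,-.397,.025,-12)
E
```

```text
[449.0, -396.0] [90.0, 24.0] -12 25 [241, 149, 33, 113]
[358.0, -308.0] [50.0, 25.0] 35 25 [149, 300, 61, 33]
[449.0, -398.0] [91.0, 24.0] -12 23 [137, 302, 28, 31]
turn [-0.02  0.06 -0.01] shift [ 0.14 -0.09  4.67] t 17.2
```

```bash

python3 -m pendant '[[[0.1,-0.1,1,0,0,0,1],[0,0,1,0,0,0,1],[0,0,1,0,0,0,1],[0,0,1,0,0,0,1],[0,0,0.7,0,0,0,1],[0,0,0,0,0,0,-1],[0,0,0,0,0,0,-1],[0,0,0,0,0,0,-1]]]' 40
python3 -m pendant '[[[0,0,0,0,0,0,-1],[0,0,0,0,0,0,-1],[0,0,-0.5,0,0,0,-1],[0,0,-1,0,0,0,-1],[0,0,-1,0,0,0,-1],[0,0,-1,0,0,0,-1],[0,0,-1,0,0,0,-1],[0,0,-1,0,0,0,-1]]]'
python3 -c "
from h import *
need(.615+.0088,.2135+.0287,.15,-17)"
```

```text
time_s: 18.05
tcp_pos: [0.4528, -0.3964, 0.0279]
eef_rot: [180.0, -0.1, -11.8]
contact_force: [0.6, 0.7, 0.3]
gripper_width: 0.0693
gripper_force: 0.0
time_s: 18.85
tcp_pos: [0.4519, -0.3961, 0.1387]
eef_rot: [180.0, -0.1, -11.9]
contact_force: [-0.4, 0.5, -0.1]
gripper_width: 0.0051
gripper_force: 0.0
turn [ 0.   -0.01  1.29] shift [ -1.11 -33.03  -0.57] t 18.9
```

```bash

python3 -m pendant '[[[0,0,0,0,0,0,0.3],[0,0,0,0,0,0,0.3],[0,0,0,0,0,0,0.3],[0,0,0,0,0,0,0.3],[0,0,0,0,0,0,0.3],[0,0,0,0,0,0,0.3],[0,0,0,0,0,0,0.3],[0,0,0,0,0,0,0.3]]]' 
python3 - <<'E'
from h import *
c=cap('wrist'); show(sleeves(c['frame'],cloud(c)))
c=cap('scene'); show([x for x in sleeves(c['frame'],cloud(c)) if x[0][1]<-150])
need(.4495,-.397,.025,-12)
E
```

```text
time_s: 19.65
tcp_pos: [0.4519, -0.396, 0.1366]
eef_rot: [-180.0, 0.0, -11.9]
contact_force: [-0.3, 0.4, 0.3]
gripper_width: 0.0563
gripper_force: 0.0
[449.0, -397.0] [90.0, 24.0] -12 25 [246, 149, 30, 106]
[355.0, -320.0] [28.0, 14.0] 71 24 [183, 309, 32, 14]
[406.0, -217.0] [89.0, 23.0] -47 23 [178, 243, 10, 29]
[449.0, -398.0] [90.0, 24.0] -13 23 [137, 302, 28, 31]
turn [-0.    0.    0.04] shift [-0.11  0.07  5.58] t 19.8
```

```bash

python3 -m pendant '[[[-0.1,0.07,1,0,0,0,0.3],[0,0,1,0,0,0,0.3],[0,0,1,0,0,0,0.3],[0,0,1,0,0,0,0.3],[0,0,1,0,0,0,0.3],[0,0,0.55,0,0,0,0.3],[0,0,0,0,0,0,-1],[0,0,0,0,0,0,-1]]]' 40
python3 -m pendant '[[[0,0,0,0,0,0,-1],[0,0,0,0,0,0,-1],[0,0,0,0,0,0,-1],[0,0,0,0,0,0,-1],[0,0,0,0,0,0,-1],[0,0,0,0,0,0,-1],[0,0,-0.5,0,0,0,-1],[0,0,-0.5,0,0,0,-1]]]'
python3 -m pendant '[[[0,0,-1,0,0,0,-1],[0,0,-1,0,0,0,-1],[0,0,-1,0,0,0,-1],[0,0,-1,0,0,0,-1],[0,0,-1,0,0,0,-1],[0,0,-1,0,0,1,-1],[0,0,0,0,0,0.3,-1],[0,0,0,0,0,0,-1]]]'
python3 -c "
from h import *
need(.615+.0088,.2135+.0287,.15,-17)"
```

```text
time_s: 20.55
tcp_pos: [0.45, -0.3973, 0.0262]
eef_rot: [180.0, -0.0, -11.8]
contact_force: [-0.1, -0.1, -0.1]
gripper_width: 0.0461
gripper_force: 0.0
time_s: 21.35
tcp_pos: [0.4492, -0.3968, 0.046]
eef_rot: [-180.0, 0.1, -11.9]
contact_force: [0.5, -0.1, -1.8]
gripper_width: 0.0236
gripper_force: 40.0
time_s: 22.15
tcp_pos: [0.4496, -0.3968, 0.1661]
eef_rot: [-180.0, -0.1, -17.1]
contact_force: [-0.3, 0.0, -3.0]
gripper_width: 0.0238
gripper_force: 40.0
turn [-0.   -0.01 -0.01] shift [ -1.01 -33.1    0.81] t 22.1
```

```bash

for i in 1 2 3 4; do python3 -m pendant '[[[-0.03,-1,0,0,0,0,-1],[-0.03,-1,0,0,0,0,-1],[-0.03,-1,0,0,0,0,-1],[-0.03,-1,0,0,0,0,-1],[-0.03,-1,0,0,0,0,-1],[-0.03,-1,0,0,0,0,-1],[-0.03,-1,0,0,0,0,-1],[-0.03,-1,0,0,0,0,-1]]]' | tail -2; done
python3 -m pendant '[[[0,-1,0,0,0,0,-1],[0,-0.1,0,0,0,0,-1],[0,0,0,0,0,0,-1],[0,0,1,0,0,0,-1],[0,0,1,0,0,0,-1],[0,0,1,0,0,0,-1],[0,0,0,0,0,0,-1],[0,0,0,0,0,0,-1]]]' 
python3 -c "
from h import *
need(.615+.0088,.2135+.0287,.0325,-17)"
```

```text
gripper_width: 0.0238
gripper_force: 40.0
gripper_width: 0.0238
gripper_force: 40.0
gripper_width: 0.0238
gripper_force: 40.0
gripper_width: 0.0237
gripper_force: 40.0
time_s: 26.15
tcp_pos: [0.6256, 0.2411, 0.1061]
eef_rot: [180.0, 0.0, -17.1]
contact_force: [-0.3, 0.2, -2.9]
gripper_width: 0.0236
gripper_force: 40.0
turn [ 0.01  0.   -0.02] shift [-0.1  -0.03  3.68] t 26.1
```

```bash

python3 -m pendant '[[[-0.1,0,0.7,0,0,0,-1],[0,0,0.8,0,0,0,-1],[0,0,0.8,0,0,0,-1],[0,0,0.8,0,0,0,-1],[0,0,0.3,0,0,0,-1],[0,0,0.15,0,0,0,-1],[0,0,0.1,0,0,0,-1],[0,0,0,0,0,0,-1]]]'
python3 -m pendant '[[[0,0,0,0,0,0,-0.15],[0,0,0,0,0,0,-0.15],[0,0,0,0,0,0,-0.15],[0,0,0,0,0,0,-0.15],[0,0,-0.5,0,0,0,-0.15],[0,0,-1,0,0,0,-0.15],[0,0,-1,0,0,0,-0.15],[0,0,-1,0,0,0,-0.15]]]'
python3 -m pendant '[[[0,0,-1,0,0,0,0.3],[0,0,-1,0,0,0,0.3],[0,0,-1,0,0,0,0.3],[0,0,0,0,0,0,0.3],[0,0,0,0,0,0,0.3],[0,0,0,0,0,0,0.3],[0,0,0,0,0,0,0.3],[0,0,0,0,0,0,0.3]]]'|tail -2
python3 - <<'E'
from h import *
for n in('scene','wrist'):
    c=cap(n);f=c['frame'];P=cloud(c);print(n);show([x for x in sleeves(f,P) if 350<np.hypot(*x[0])<800 and x[0][1]<300])
need(.534,-.012,.15,17)
E
```

```text
time_s: 26.95
tcp_pos: [0.6239, 0.2423, 0.0333]
eef_rot: [-180.0, -0.0, -17.1]
contact_force: [0.2, 0.5, -3.1]
gripper_width: 0.0234
gripper_force: 40.0
time_s: 27.75
tcp_pos: [0.6237, 0.2421, 0.1043]
eef_rot: [-180.0, -0.0, -17.0]
contact_force: [0.2, 0.6, -0.8]
gripper_width: 0.0372
gripper_force: 0.0
gripper_width: 0.0569
gripper_force: 0.0
scene
[403.0, 185.0] [90.0, 28.0] 40 22 [244, 168, 26, 8]
[625.0, 239.0] [88.0, 26.0] -18 27 [309, 178, 22, 19]
[448.0, 67.0] [60.0, 26.0] -22 23 [242, 192, 15, 15]
[432.0, -79.0] [60.0, 25.0] 2 23 [209, 221, 20, 15]
[534.0, -13.0] [90.0, 28.0] 16 23 [243, 221, 30, 14]
[405.0, -216.0] [92.0, 23.0] -47 23 [178, 243, 10, 28]
[355.0, -311.0] [61.0, 25.0] 35 23 [136, 269, 23, 10]
wrist
[623.0, 243.0] [89.0, 23.0] -17 29 [245, 144, 28, 99]
turn [ 0.01  0.01 -8.51] shift [-7.99 10.84  0.61] t 28.6
```

```bash

python3 -m pendant '[[[0,0,0,0,0,-1,0.3],[0,0,0,0,0,-1,0.3],[0,0,0,0,0,-1,0.3],[0,0,0,0,0,-1,0.3],[0,0,0,0,0,-1,0.3],[0,0,0,0,0,-1,0.3],[0,0,0,0,0,-1,0.3],[0,0,0,0,0,-1,0.3]]]' >/dev/null
python3 -m pendant '[[[0,0,0,0,0,-0.5,0.3],[-0.8,1,0,0,0,0,0.3],[-0.8,1,0,0,0,0,0.3],[-0.8,1,0,0,0,0,0.3],[-0.8,1,0,0,0,0,0.3],[-0.8,1,0,0,0,0,0.3],[-0.8,1,0,0,0,0,0.3],[-0.8,1,0,0,0,0,0.3]]]' >/dev/null
python3 -m pendant '[[[-0.8,1,0,0,0,0,0.3],[-0.8,1,0.5,0,0,0,0.3],[-0.8,1,1,0,0,0,0.3],[0,0.84,1,0,0,0,0.3],[0,0,1,0,0,0,0.3],[0,0,0,0,0,0,0.3],[0,0,0,0,0,0,0.3],[0,0,0,0,0,0,0.3]]]' >/dev/null
python3 - <<'E'
from h import *
c=cap('wrist'); show(sleeves(c['frame'],cloud(c)))
need(.534,-.012,.026,17)
E
```

```text
[539.0, -10.0] [78.0, 24.0] 17 25 [240, 154, 36, 110]
turn [ 0.   -0.03 -0.  ] shift [-0.03  0.02  3.39] t 31.1
```

```bash

python3 -m pendant '[[[0,0,1,0,0,0,0.3],[0,0,1,0,0,0,0.3],[0,0,1,0,0,0,0.3],[0,0,0.4,0,0,0,0.3],[0,0,0,0,0,0,-1],[0,0,0,0,0,0,-1],[0,0,0,0,0,0,-1],[0,0,0,0,0,0,-1]]]' 40
python3 -m pendant '[[[0,0,0,0,0,0,-1],[0,0,0,0,0,0,-1],[0,0,-0.5,0,0,0,-1],[0,0,-0.5,0,0,0,-1],[0,0,-1,0,0,0,-1],[0,0,-1,0,0,0,-1],[0,0,-1,0,0,0,-1],[0,0,-1,0,0,0,-1]]]'
python3 -m pendant '[[[0,0,-1,0,0,0.5,-1],[0,0,0,0,0,1,-1],[0,0,0,0,0,1,-1],[0,0,0,0,0,1,-1],[0,0,0,0,0,1,-1],[0,0,0,0,0,1,-1],[0,0,0,0,0,1,-1],[0,0,0,0,0,1,-1]]]' >/dev/null
python3 -m pendant '[[[0,0,0,0,0,1,-1],[0,0,0,0,0,0,-1],[0,0,0,0,0,0,-1],[0,0,0,0,0,0,-1],[0,0,0,0,0,0,-1],[0,0,0,0,0,0,-1],[0,0,0,0,0,0,-1],[0,0,0,0,0,0,-1]]]' 
python3 -c "
from h import *
need(.615-.0088,.2135-.0287,.033,-17)"
```

```text
time_s: 31.9
tcp_pos: [0.5343, -0.0117, 0.0257]
eef_rot: [-180.0, -0.1, 17.0]
contact_force: [-0.6, -0.4, -0.2]
gripper_width: 0.0307
gripper_force: 0.0
time_s: 32.7
tcp_pos: [0.5334, -0.012, 0.1262]
eef_rot: [-180.0, -0.0, 16.9]
contact_force: [0.7, -0.6, -2.1]
gripper_width: 0.0236
gripper_force: 40.0
time_s: 34.3
tcp_pos: [0.5337, -0.0119, 0.1447]
eef_rot: [180.0, 0.0, -17.0]
contact_force: [-1.7, 0.8, -2.2]
gripper_width: 0.0239
gripper_force: 40.0
turn [ 0.    0.   -0.01] shift [  0.59 -10.47   5.59] t 34.3
```

```bash

python3 -m pendant '[[[0.06,-1,0,0,0,0,-1],[0.06,-1,0,0,0,0,-1],[0.06,-1,0,0,0,0,-1],[0.06,-1,0,0,0,0,-1],[0.06,-1,0,0,0,0,-1],[0.06,-1,0,0,0,0,-1],[0.06,-1,0,0,0,0,-1],[0.06,-1,0,0,0,0,-1]]]' >/dev/null
python3 -m pendant '[[[0.06,-1,0,0,0,0,-1],[0.06,-1,0,0,0,0,-1],[0,-0.47,0,0,0,0,-1],[0,0,0,0,0,0,-1],[0,0,1,0,0,0,-1],[0,0,1,0,0,0,-1],[0,0,0.5,0,0,0,-1],[0,0,0,0,0,0,-1]]]' 
python3 -c "
from h import *
need(.615-.0088,.2135-.0287,.033,-17)"
python3 -m pendant '[[[0,0,0.7,0,0,0,-1],[0,0,0.7,0,0,0,-1],[0,0,0.7,0,0,0,-1],[0,0,0.6,0,0,0,-1],[0,0,0.2,0,0,0,-1],[0,0,0.1,0,0,0,-1],[0,0,0.05,0,0,0,-1],[0,0,0,0,0,0,-1]]]'
```

```text
time_s: 35.9
tcp_pos: [0.6056, 0.1837, 0.0933]
eef_rot: [179.9, 0.1, -17.1]
contact_force: [-0.4, 0.3, -2.0]
gripper_width: 0.0239
gripper_force: 40.0
turn [ 0.03  0.03 -0.02] shift [ 0.01 -0.06  3.01] t 35.9
time_s: 36.7
tcp_pos: [0.6069, 0.1849, 0.0341]
eef_rot: [-180.0, -0.0, -17.0]
contact_force: [-0.0, -0.6, -1.8]
gripper_width: 0.0237
gripper_force: 40.0
```

```bash

python3 -m pendant '[[[0,0,0.12,0,0,0,-1],[0,0,0,0,0,0,-1],[0,0,0,0,0,0,-0.15],[0,0,0,0,0,0,-0.15],[0,0,0,0,0,0,-0.15],[0,0,0,0,0,0,-0.15],[0,0,-0.5,0,0,0,-0.15],[0,0,-1,0,0,0,-0.15]]]'
python3 -m pendant '[[[0,0,-1,0,0,0,-0.15],[0,0,-1,0,0,0,-0.15],[0,0,-1,0,0,0,0.3],[0,0,-1,0,0,0,0.3],[0,0,-1,0,0,0,0.3],[0,0,0,0,0,0,0.3],[0,0,0,0,0,0,0.3],[0,0,0,0,0,0,0.3]]]'|tail -2
python3 - <<'E'
from h import *
for n in('scene','wrist'):
    c=cap(n);f=c['frame'];P=cloud(c);print(n);show([x for x in sleeves(f,P) if 350<np.hypot(*x[0])<800 and x[0][1]<300])
need(.404,.186,.15,41)
E
```

```text
time_s: 37.5
tcp_pos: [0.6057, 0.1842, 0.0607]
eef_rot: [179.9, 0.1, -17.1]
contact_force: [1.2, 1.4, 0.0]
gripper_width: 0.0374
gripper_force: 0.0
gripper_width: 0.0569
gripper_force: 0.0
scene
[404.0, 184.0] [89.0, 30.0] 35 23 [244, 168, 26, 8]
[625.0, 239.0] [88.0, 26.0] -18 27 [309, 178, 22, 19]
[606.0, 182.0] [85.0, 26.0] -15 28 [297, 186, 22, 16]
[448.0, 66.0] [62.0, 25.0] -21 23 [242, 192, 15, 15]
[432.0, -79.0] [60.0, 26.0] 4 23 [209, 221, 20, 15]
[406.0, -217.0] [92.0, 24.0] -47 23 [178, 243, 10, 29]
[355.0, -311.0] [61.0, 25.0] 36 22 [136, 269, 23, 9]
wrist
[606.0, 185.0] [89.0, 23.0] -17 29 [245, 143, 28, 100]
[627.0, 241.0] [80.0, 24.0] -17 29 [175, 144, 31, 91]
turn [ 1.000e-02  2.000e-02 -1.451e+01] shift [-7.58 -6.69  0.53] t 38.4
```

```bash

python3 -m pendant '[[[0,0,0,0,0,-1,0.3],[0,0,0,0,0,-1,0.3],[0,0,0,0,0,-1,0.3],[0,0,0,0,0,-1,0.3],[0,0,0,0,0,-1,0.3],[0,0,0,0,0,-1,0.3],[0,0,0,0,0,-1,0.3],[0,0,0,0,0,-1,0.3]]]' >/dev/null
python3 -m pendant '[[[0,0,0,0,0,-1,0.3],[0,0,0,0,0,-1,0.3],[0,0,0,0,0,-1,0.3],[0,0,0,0,0,-1,0.3],[0,0,0,0,0,-1,0.3],[0,0,0,0,0,-1,0.3],[0,0,0,0,0,-0.5,0.3],[0,0,0,0,0,0,0.3]]]' >/dev/null
python3 -m pendant '[[[-0.95,-0.84,0,0,0,0,0.3],[-0.95,-0.84,0,0,0,0,0.3],[-0.95,-0.84,0,0,0,0,0.3],[-0.95,-0.84,0,0,0,0,0.3],[-0.95,-0.84,0,0,0,0,0.3],[-0.95,-0.84,0,0,0,0,0.3],[-0.95,-0.84,0,0,0,0,0.3],[-0.93,-0.81,0,0,0,0,0.3]]]' >/dev/null
python3 -m pendant '[[[0,0,0.5,0,0,0,0.3],[0,0,0.5,0,0,0,0.3],[0,0,0,0,0,0,0.3],[0,0,0,0,0,0,0.3],[0,0,0,0,0,0,0.3],[0,0,0,0,0,0,0.3],[0,0,0,0,0,0,0.3],[0,0,0,0,0,0,0.3]]]'
python3 - <<'E'
from h import *
for n in('side','wrist'):
    c=cap(n);f=c['frame'];P=cloud(c);print(n);show([x for x in sleeves(f,P) if x[0][1]>140 and x[0][1]<260])
need(.404,.186,.026,41)
E
```

```text
time_s: 41.6
tcp_pos: [0.4045, 0.1864, 0.1414]
eef_rot: [180.0, -0.0, 40.9]
contact_force: [0.4, 0.0, 0.2]
gripper_width: 0.0564
gripper_force: 0.0
side
[620.0, 233.0] [84.0, 20.0] -21 24 [278, 191, 24, 5]
[400.0, 185.0] [98.0, 30.0] 40 25 [221, 200, 22, 15]
wrist
[588.0, 191.0] [54.0, 23.0] -17 29 [382, 0, 88, 46]
[402.0, 188.0] [90.0, 24.0] 41 25 [241, 147, 30, 104]
turn [-0.   -0.   -0.01] shift [-0.03  0.    5.77] t 41.7
```

```bash

python3 -m pendant '[[[0,0,1,0,0,0,0.3],[0,0,1,0,0,0,0.3],[0,0,1,0,0,0,0.3],[0,0,1,0,0,0,0.3],[0,0,1,0,0,0,0.3],[0,0,0.75,0,0,0,0.3],[0,0,0,0,0,0,-1],[0,0,0,0,0,0,-1]]]' 40
python3 -m pendant '[[[0,0,0,0,0,0,-1],[0,0,0,0,0,0,-1],[0,0,0,0,0,0,-1],[0,0,0,0,0,0,-1],[0,0,-0.5,0,0,0,-1],[0,0,-0.5,0,0,0,-1],[0,0,-1,0,0,0,-1],[0,0,-1,0,0,0,-1]]]'
python3 -m pendant '[[[0,0,-1,0,0,-1,-1],[0,0,-1,0,0,-1,-1],[0,0,-1,0,0,-1,-1],[0,0,-0.5,0,0,-1,-1],[0,0,0,0,0,-1,-1],[0,0,0,0,0,-1,-1],[0,0,0,0,0,-1,-1],[0,0,0,0,0,-1,-1]]]'
python3 -c "
from h import *
need(.615-.0258,.2135+.0079,.056,73)"
```

```text
time_s: 42.5
tcp_pos: [0.4045, 0.1865, 0.0265]
eef_rot: [180.0, 0.0, 41.0]
contact_force: [0.3, 1.4, 0.1]
gripper_width: 0.0463
gripper_force: 0.0
time_s: 43.3
tcp_pos: [0.4041, 0.1861, 0.0875]
eef_rot: [180.0, 0.0, 40.9]
contact_force: [-0.3, 0.5, -2.9]
gripper_width: 0.0236
gripper_force: 40.0
time_s: 44.1
tcp_pos: [0.4041, 0.1862, 0.1571]
eef_rot: [180.0, -0.0, 73.1]
contact_force: [0.2, -0.2, -2.2]
gripper_width: 0.0239
gripper_force: 40.0
turn [ 0.   -0.01  0.03] shift [4.39 8.33 5.06] t 44.1
```

```bash

python3 -m pendant '[[[0.5,0.93,0,0,0,0,-1],[0.5,0.93,0,0,0,0,-1],[0.5,0.93,0,0,0,0,-1],[0.5,0.93,0,0,0,0,-1],[0.5,0.93,0,0,0,0,-1],[0.5,0.93,0,0,0,0,-1],[0.5,0.93,0,0,0,0,-1],[0.5,0.93,0,0,0,0,-1]]]' >/dev/null
python3 -m pendant '[[[0.4,0.9,0,0,0,0,-1],[0,0,0,0,0,0,-1],[0,0,1,0,0,0,-1],[0,0,1,0,0,0,-1],[0,0,1,0,0,0,-1],[0,0,0,0,0,0,-1],[0,0,0,0,0,0,-1],[0,0,0,0,0,0,-1]]]' 
python3 -c "
from h import *
need(.615-.0258,.2135+.0079,.056,73)"
```

```text
time_s: 45.7
tcp_pos: [0.5902, 0.222, 0.0979]
eef_rot: [179.9, -0.1, 73.0]
contact_force: [0.1, 0.2, -1.2]
gripper_width: 0.0239
gripper_force: 40.0
turn [ 0.02 -0.02 -0.01] shift [-0.04 -0.04  2.1 ] t 45.7
```

```bash

python3 -m pendant '[[[0,0,0.7,0,0,0,-1],[0,0,0.6,0,0,0,-1],[0,0,0.4,0,0,0,-1],[0,0,0.2,0,0,0,-1],[0,0,0.1,0,0,0,-1],[0,0,0.05,0,0,0,-1],[0,0,0,0,0,0,-1],[0,0,0,0,0,0,-1]]]'
python3 -m pendant '[[[0,0,0,0,0,0,-0.15],[0,0,0,0,0,0,-0.15],[0,0,0,0,0,0,-0.15],[0,0,0,0,0,0,-0.15],[0,0,-0.5,0,0,0,-0.15],[0,0,-1,0,0,0,-0.15],[0,0,-1,0,0,0,-0.15],[0,0,-1,0,0,0,-0.15]]]'
python3 -m pendant '[[[0,0,-1,0,0,0,0.3],[0,0,-1,0,0,0,0.3],[0,0,-0.5,0,0,0,0.3],[0,0,0,0,0,0,0.3],[0,0,0,0,0,0,0.3],[0,0,0,0,0,0,0.3],[0,0,0,0,0,0,0.3],[0,0,0,0,0,0,0.3]]]'
python3 - <<'E'
from h import *
for n in('scene','wrist'):
    c=cap(n);f=c['frame'];P=cloud(c);print(n);show([x for x in sleeves(f,P,.015,.065) if 350<np.hypot(*x[0])<800 and x[0][1]<300])
need(.449,.068,.15,-22); need(.449,.068,.15,158); need(.405,-.216,.15,133)
E
```

```text
time_s: 46.5
tcp_pos: [0.5892, 0.2212, 0.0562]
eef_rot: [-180.0, 0.1, 73.0]
contact_force: [-4.5, -1.7, 6.4]
gripper_width: 0.0236
gripper_force: 40.0
time_s: 47.3
tcp_pos: [0.5898, 0.2217, 0.1268]
eef_rot: [180.0, -0.0, 73.0]
contact_force: [0.7, -0.3, 0.0]
gripper_width: 0.0373
gripper_force: 0.0
time_s: 48.1
tcp_pos: [0.5894, 0.2215, 0.1745]
eef_rot: [-180.0, 0.1, 72.9]
contact_force: [-0.0, -1.2, 0.2]
gripper_width: 0.057
gripper_force: 0.0
scene
[617.0, 208.0] [90.0, 82.0] 72 30 [297, 174, 35, 28]
[448.0, 66.0] [61.0, 25.0] -22 23 [242, 192, 15, 16]
[432.0, -80.0] [61.0, 26.0] 3 23 [209, 221, 20, 15]
[405.0, -217.0] [92.0, 24.0] -47 23 [178, 243, 10, 29]
[355.0, -311.0] [59.0, 26.0] 34 23 [136, 269, 23, 10]
wrist
[614.0, 213.0] [90.0, 89.0] 74 30 [238, 144, 100, 105]
turn [0.000e+00 1.000e-02 2.374e+01] shift [-3.64  9.75  1.24] t 48.2
turn [-1.000e-02  0.000e+00 -2.126e+01] shift [ 3.64 -9.75  1.24] t 48.2
turn [-1.000e-02  0.000e+00 -1.501e+01] shift [ -9.71 -21.67   1.24] t 48.2
```

```bash

for i in 1 2 3; do python3 -m pendant '[[[0,0,0,0,0,1,0.3],[0,0,0,0,0,1,0.3],[0,0,0,0,0,1,0.3],[0,0,0,0,0,1,0.3],[0,0,0,0,0,1,0.3],[0,0,0,0,0,1,0.3],[0,0,0,0,0,1,0.3],[0,0,0,0,0,1,0.3]]]' >/dev/null; done
python3 -m pendant '[[[0,0,0,0,0,1,0.3],[0,0,0,0,0,1,0.3],[0,0,0,0,0,1,0.3],[0,0,0,0,0,1,0.3],[0,0,0,0,0,1,0.3],[0,0,0,0,0,1,0.3],[0,0,0,0,0,0,0.3],[0,0,0,0,0,0,0.3]]]' 
for i in 1 2; do python3 -m pendant '[[[0.44,0.98,0,0,0,0,0.3],[0.44,0.98,0,0,0,0,0.3],[0.44,0.98,0,0,0,0,0.3],[0.44,0.98,0,0,0,0,0.3],[0.44,0.98,0,0,0,0,0.3],[0.44,0.98,0,0,0,0,0.3],[0.44,0.98,0,0,0,0,0.3],[0.44,0.98,0,0,0,0,0.3]]]' >/dev/null; done
python3 -m pendant '[[[0.44,0.98,0.4,0,0,0,0.3],[0.44,0.98,0.4,0,0,0,0.3],[0.44,0.98,0.4,0,0,0,0.3],[0.44,0.98,0.4,0,0,0,0.3],[0.44,0.98,0.4,0,0,0,0.3],[0.44,0.98,0.4,0,0,0,0.3],[0,0,0,0,0,0,0.3],[0,0,0,0,0,0,0.3]]]' 
python3 - <<'E'
from h import *
for n in('scene','wrist'):
    c=cap(n);f=c['frame'];P=cloud(c);print(n);show([x for x in sleeves(f,P,.015,.065) if -280<x[0][1]<-150])
need(.405,-.216,.026,-47)
E
```

```text
time_s: 51.4
tcp_pos: [0.5897, 0.2217, 0.1752]
eef_rot: [180.0, -0.0, -46.9]
contact_force: [0.1, -0.6, -0.2]
gripper_width: 0.0572
gripper_force: 0.0
time_s: 53.8
tcp_pos: [0.4053, -0.2146, 0.1273]
eef_rot: [180.0, 0.0, -47.1]
contact_force: [-0.5, 0.5, -0.6]
gripper_width: 0.0569
gripper_force: 0.0
scene
[406.0, -217.0] [91.0, 24.0] -47 23 [178, 243, 10, 29]
wrist
[404.0, -216.0] [90.0, 24.0] -47 25 [246, 147, 32, 110]
turn [-0.01 -0.01 -0.01] shift [0.04 0.11 5.08] t 53.9
```

```bash

python3 -m pendant '[[[0.04,0.1,1,0,0,0,0.3],[0,0,1,0,0,0,0.3],[0,0,1,0,0,0,0.3],[0,0,1,0,0,0,0.3],[0,0,1,0,0,0,0.3],[0,0,0.08,0,0,0,0.3],[0,0,0,0,0,0,-1],[0,0,0,0,0,0,-1]]]' 40
python3 -m pendant '[[[0,0,0,0,0,0,-1],[0,0,0,0,0,0,-1],[0,0,0,0,0,0,-1],[0,0,0,0,0,0,-1],[0,0,-0.5,0,0,0,-1],[0,0,-0.5,0,0,0,-1],[0,0,-1,0,0,0,-1],[0,0,-1,0,0,0,-1]]]'
python3 -m pendant '[[[0,0,-1,0,0,1,-1],[0,0,-1,0,0,1,-1],[0,0,-1,0,0,1,-1],[0,0,-0.5,0,0,1,-1],[0,0,0,0,0,1,-1],[0,0,0,0,0,1,-1],[0,0,0,0,0,1,-1],[0,0,0,0,0,1,-1]]]'
python3 -m pendant '[[[0,0,0,0,0,1,-1],[0,0,0,0,0,1,-1],[0,0,0,0,0,1,-1],[0,0,0,0,0,1,-1],[0,0,0,0,0,1,-1],[0,0,0,0,0,1,-1],[0,0,0,0,0,1,-1],[0,0,0,0,0,0,-1]]]'
python3 -c "
from h import *
need(.615+.0258,.2135-.0079,.056,-107)"
```

```text
time_s: 54.7
tcp_pos: [0.4059, -0.2157, 0.0267]
eef_rot: [-179.9, -0.1, -47.0]
contact_force: [-0.1, 0.9, -0.6]
gripper_width: 0.0461
gripper_force: 0.0
time_s: 55.5
tcp_pos: [0.4046, -0.2157, 0.0868]
eef_rot: [180.0, 0.0, -47.1]
contact_force: [0.4, -0.2, -2.8]
gripper_width: 0.0237
gripper_force: 40.0
time_s: 56.3
tcp_pos: [0.4046, -0.2157, 0.1565]
eef_rot: [-180.0, 0.0, -79.2]
contact_force: [0.1, -0.3, -3.5]
gripper_width: 0.0235
gripper_force: 40.0
time_s: 57.1
tcp_pos: [0.4047, -0.2157, 0.1563]
eef_rot: [-180.0, 0.0, -107.1]
contact_force: [0.2, 0.1, -3.2]
gripper_width: 0.024
gripper_force: 40.0
turn [-0.    0.   -0.03] shift [-23.6   -5.13   5.02] t 57.1
```

```bash

for i in 1 2 3; do python3 -m pendant '[[[-0.983,-0.214,0,0,0,0,-1],[-0.983,-0.214,0,0,0,0,-1],[-0.983,-0.214,0,0,0,0,-1],[-0.983,-0.214,0,0,0,0,-1],[-0.983,-0.214,0,0,0,0,-1],[-0.983,-0.214,0,0,0,0,-1],[-0.983,-0.214,0,0,0,0,-1],[-0.983,-0.214,0,0,0,0,-1]]]' |tail -2; done
python3 -m pendant '[[[0,0,0,0,0,0,-1],[0,0,0,0,0,0,-1],[0,0,1,0,0,0,-1],[0,0,1,0,0,0,-1],[0,0,1,0,0,0,-1],[0,0,0,0,0,0,-1],[0,0,0,0,0,0,-1],[0,0,0,0,0,0,-1]]]' 
python3 -c "
from h import *
need(.615+.0258,.2135-.0079,.056,-107)"
```

```text
gripper_width: 0.0238
gripper_force: 40.0
gripper_width: 0.0235
gripper_force: 40.0
gripper_width: 0.0237
gripper_force: 40.0
time_s: 60.3
tcp_pos: [0.6424, 0.2054, 0.0972]
eef_rot: [-179.9, 0.1, -107.0]
contact_force: [0.5, 0.1, -2.4]
gripper_width: 0.0237
gripper_force: 40.0
turn [-0.02  0.02 -0.01] shift [0.01 0.08 2.06] t 60.3
```

```bash

python3 -m pendant '[[[0,0.08,0.7,0,0,0,-1],[0,0,0.6,0,0,0,-1],[0,0,0.4,0,0,0,-1],[0,0,0.2,0,0,0,-1],[0,0,0.1,0,0,0,-1],[0,0,0.05,0,0,0,-1],[0,0,0,0,0,0,-1],[0,0,0,0,0,0,-1]]]'
python3 -m pendant '[[[0,0,0,0,0,0,-0.15],[0,0,0,0,0,0,-0.15],[0,0,0,0,0,0,-0.15],[0,0,0,0,0,0,-0.15],[0,0,-0.5,0,0,0,-0.15],[0,0,-1,0,0,0,-0.15],[0,0,-1,0,0,0,-0.15],[0,0,-1,0,0,0,-0.15]]]'
python3 -m pendant '[[[0,0,-1,0,0,0,0.3],[0,0,-1,0,0,0,0.3],[0,0,-0.5,0,0,0,0.3],[0,0,0,0,0,0,0.3],[0,0,0,0,0,0,0.3],[0,0,0,0,0,0,0.3],[0,0,0,0,0,0,0.3],[0,0,0,0,0,0,0.3]]]'
python3 - <<'E'
from h import *
for n in('scene','wrist'):
    c=cap(n);f=c['frame'];P=cloud(c);print(n);show([x for x in sleeves(f,P,.015,.065) if 350<np.hypot(*x[0])<800 and x[0][1]<300]);cv2.imwrite(f'pics/{n}2.png',f)
    show([x for x in sleeves(f,P,.045,.075) if x[0][1]>100 and x[0][0]<800])
need(.540,.353,.21,-90)
E
```

```text
time_s: 61.1
tcp_pos: [0.6401, 0.2056, 0.0554]
eef_rot: [-180.0, -0.0, -107.0]
contact_force: [-4.2, -0.8, 4.8]
gripper_width: 0.0236
gripper_force: 40.0
time_s: 61.9
tcp_pos: [0.6402, 0.2057, 0.1262]
eef_rot: [-180.0, 0.0, -107.0]
contact_force: [0.3, 0.2, -0.1]
gripper_width: 0.0372
gripper_force: 0.0
time_s: 62.7
tcp_pos: [0.6398, 0.2055, 0.1739]
eef_rot: [179.9, -0.1, -107.1]
contact_force: [0.4, 0.2, 0.2]
gripper_width: 0.0569
gripper_force: 0.0
scene
[617.0, 207.0] [92.0, 83.0] 74 50 [297, 174, 35, 28]
[448.0, 67.0] [63.0, 26.0] -23 22 [242, 192, 15, 16]
[432.0, -79.0] [61.0, 25.0] 1 23 [209, 221, 20, 15]
[356.0, -311.0] [61.0, 25.0] 37 23 [136, 269, 23, 10]
[589.0, 216.0] [91.0, 25.0] 73 52 [298, 174, 22, 18]
[640.0, 202.0] [89.0, 26.0] 73 52 [308, 183, 24, 18]
wrist
[585.0, 220.0] [89.0, 30.0] 73 54 [306, 142, 33, 104]
[628.0, 210.0] [89.0, 61.0] 72 53 [239, 144, 69, 104]
[588.0, 219.0] [89.0, 24.0] 73 54 [306, 143, 33, 103]
[640.0, 206.0] [89.0, 24.0] 73 54 [245, 146, 30, 102]
turn [ 0.01 -0.01 -4.26] shift [-7.37  5.   -1.79] t 62.8
```

View pics/wrist2.png

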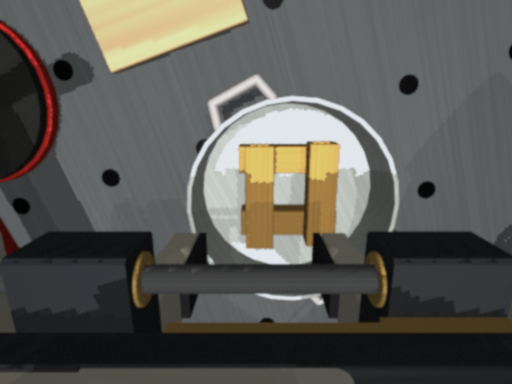

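All four long sleeves are in the pot: the two upper ones are at (260,195) and (322,190), lying across the lower pair. Next I'll press the spray cap.

```bash

python3 -m pendant '[[[0,0,-1,0,0,0,-1],[0,0,-1,0,0,0,-1],[0,0,-1,0,0,0,-1],[0,0,-0.5,0,0,0,-1],[0,0,0,0,0,0,-1],[0,0,0,0,0,0,-1],[0,0,0,0,0,0,-1],[0,0,0,0,0,0,-1]]]' 
python3 - <<'E'
from h import *
need(.538,.353,.205,-107)
for n in('scene','wrist'):
    c=cap(n);P=cloud(c)
    m=(np.hypot(P[...,0]-.54,P[...,1]-.353)<.06)&(P[...,2]>.166)&(P[...,2]<.185); q=P[m]; print(n,len(q), len(q) and cv2.minAreaRect((q[:,:2]*1000).astype(np.float32)))
E
```

```text
time_s: 63.6
tcp_pos: [0.6397, 0.2055, 0.2435]
eef_rot: [179.9, -0.1, -107.1]
contact_force: [0.6, -0.7, -0.1]
gripper_width: 0.0015
gripper_force: 0.0
turn [ 0.02 -0.02 -0.01] shift [-5.57  7.02  1.93] t 63.6
scene 22 ((531.6069946289062, 350.6795654296875), (13.381803512573242, 19.864065170288086), 59.03324890136719)
wrist 42 ((541.8045043945312, 335.38861083984375), (3.6012167930603027, 10.44283676147461), 81.19991302490234)
```

```bash

python3 -m pendant '[[[-0.7,0.88,0,0,0,0,-1],[-0.7,0.88,0,0,0,0,-1],[-0.7,0.88,0,0,0,0,-1],[-0.7,0.88,0,0,0,0,-1],[-0.7,0.88,0,0,0,0,-1],[-0.7,0.88,0,0,0,0,-1],[-0.7,0.88,0,0,0,0,-1],[-0.7,0.86,0,0,0,0,-1]]]' >/dev/null
python3 -m pendant '[[[0,0,0,0,0,0,-1],[0,0,1,0,0,0,-1],[0,0,0.6,0,0,0,-1],[0,0,0.3,0,0,0,-1],[0,0,0.2,0,0,0,-1],[0,0,0,0,0,0,-1],[0,0,0,0,0,0,-1],[0,0,0,0,0,0,-1]]]'
python3 -c "
from h import *
need(.538,.353,.187,-107)"
```

```text
time_s: 65.3
tcp_pos: [0.539, 0.354, 0.2034]
eef_rot: [-180.0, 0.1, -107.1]
contact_force: [-0.4, 1.3, -0.4]
gripper_width: 0.0006
gripper_force: 0.0
turn [-0.01  0.01 -0.01] shift [0.06 0.03 0.82] t 65.3
```

```bash

python3 -m pendant '[[[0,0,0.2,0,0,0,-1],[0,0,0.2,0,0,0,-1],[0,0,0.2,0,0,0,-1],[0,0,0.15,0,0,0,-1],[0,0,0.1,0,0,0,-1],[0,0,0,0,0,0,-1],[0,0,0,0,0,0,-1],[0,0,0,0,0,0,-1]]]'
```

```text
time_s: 66.1
tcp_pos: [0.539, 0.3541, 0.1873]
eef_rot: [-179.9, 0.1, -107.0]
contact_force: [-3.2, -0.9, 11.0]
gripper_width: 0.0005
gripper_force: 5.3
```

```bash

python3 -m pendant '[[[0,0,0,0,0,0,-1],[0,0,-0.3,0,0,0,-1],[0,0,-0.5,0,0,0,-1],[0,0,-0.5,0,0,0,-1],[0,0,-1,0,0,0,-1],[0,0,0,0,0,-1,0.3],[0,0,0,0,0,-1,0.3],[0,0,0,0,0,-1,0.3]]]'
for i in 1 2; do python3 -m pendant '[[[0,0,0,0,0,-1,0.3],[0,0,0,0,0,-1,0.3],[0,0,0,0,0,-1,0.3],[0,0,0,0,0,-1,0.3],[0,0,0,0,0,-1,0.3],[0,0,0,0,0,-1,0.3],[0,0,0,0,0,-1,0.3],[0,0,0,0,0,-1,0.3]]]' >/dev/null;done
python3 -m pendant '[[[0,0,0,0,0,-1,0.3],[0,0,0,0,0,-1,0.3],[0,0,0,0,0,-0.2,0.3],[0,0,0,0,0,0,0.3],[0,0,0,0,0,0,0.3],[0,0,0,0,0,0,0.3],[0,0,0,0,0,0,0.3],[0,0,0,0,0,0,0.3]]]'
python3 - <<'E'
from h import *
c=cap('scene');f=c['frame'];P=cloud(c);show([x for x in sleeves(f,P,.015,.065) if 350<np.hypot(*x[0])<800 and x[0][1]<300])
m=(np.hypot(P[...,0]-.54,P[...,1]-.353)<.05)&(P[...,2]>.12)&(P[...,2]<.18); print('cap top z',np.percentile(P[m][:,2],98))
need(.448,.068,.15,-22)
E
```

```text
time_s: 66.9
tcp_pos: [0.5385, 0.3538, 0.2319]
eef_rot: [180.0, -0.0, -94.9]
contact_force: [-0.3, -0.4, 0.3]
gripper_width: 0.019
gripper_force: 0.0
time_s: 69.3
tcp_pos: [0.5387, 0.3539, 0.2318]
eef_rot: [-180.0, 0.0, -22.3]
contact_force: [-0.2, 1.2, -0.6]
gripper_width: 0.0571
gripper_force: 0.0
[613.0, 225.0] [119.0, 101.0] 75 50 [297, 173, 35, 29]
[449.0, 66.0] [60.0, 26.0] -22 23 [242, 192, 15, 16]
[432.0, -79.0] [61.0, 25.0] 1 22 [209, 221, 20, 14]
[355.0, -311.0] [60.0, 26.0] 34 22 [136, 269, 23, 10]
cap top z 0.17556155016941521
turn [ 0.    0.   -0.07] shift [ 1.15 14.95  4.09] t 69.3
```

```bash

python3 -m pendant '[[[0.08,1,0,0,0,0,0.3],[0.08,1,0,0,0,0,0.3],[0.08,1,0,0,0,0,0.3],[0.08,1,0,0,0,0,0.3],[0.08,1,0,0,0,0,0.3],[0.08,1,0,0,0,0,0.3],[0.08,1,0,0,0,0,0.3],[0.08,1,0,0,0,0,0.3]]]' >/dev/null
python3 -m pendant '[[[0.08,1,0.7,0,0,0,0.3],[0.08,1,0.7,0,0,0,0.3],[0.08,1,0.7,0,0,0,0.3],[0.08,1,0.7,0,0,0,0.3],[0.08,1,0.7,0,0,0,0.3],[0.08,1,0.7,0,0,0,0.3],[0.08,0.95,0.7,0,0,0,0.3],[0,0,0,0,0,0,0.3]]]'
python3 - <<'E'
from h import *
c=cap('wrist'); show(sleeves(c['frame'],cloud(c)))
need(.448,.068,.026,-22)
E
```

```text
time_s: 70.95
tcp_pos: [0.4452, 0.0654, 0.1322]
eef_rot: [179.9, 0.1, -22.4]
contact_force: [-0.1, 0.2, -0.1]
gripper_width: 0.0564
gripper_force: 0.0
[632.0, 163.0] [16.0, 3.0] -18 26 [16, 0, 9, 27]
[610.0, 182.0] [37.0, 25.0] -18 29 [0, 28, 42, 57]
[431.0, -77.0] [61.0, 25.0] 2 24 [406, 109, 55, 83]
[565.0, 196.0] [24.0, 6.0] 73 29 [16, 120, 36, 11]
[448.0, 69.0] [60.0, 24.0] -22 25 [238, 164, 31, 73]
turn [ 0.02  0.01 -0.09] shift [ 0.03 -0.09  5.37] t 71.0
```

```bash

python3 -m pendant '[[[0.03,-0.1,1,0,0,0,0.3],[0,0,1,0,0,0,0.3],[0,0,1,0,0,0,0.3],[0,0,1,0,0,0,0.3],[0,0,1,0,0,0,0.3],[0,0,0.33,0,0,0,0.3],[0,0,0,0,0,0,-1],[0,0,0,0,0,0,-1]]]' 40
python3 -m pendant '[[[0,0,0,0,0,0,-1],[0,0,0,0,0,0,-1],[0,0,0,0,0,0,-1],[0,0,0,0,0,0,-1],[0,0,-0.5,0,0,0,-1],[0,0,-0.5,0,0,0,-1],[0,0,-1,0,0,0,-1],[0,0,-1,0,0,0,-1]]]'
python3 -m pendant '[[[0,0,-1,0,0,-1,-1],[0,0,-1,0,0,-1,-1],[0,0,-1,0,0,-1,-1],[0,0,-0.5,0,0,-1,-1],[0,0,0,0,0,-1,-1],[0,0,0,0,0,-1,-1],[0,0,0,0,0,0,-1],[0,0,0,0,0,0,-1]]]'
python3 - <<'E'
from h import *
for n in('scene','wrist'):
    c=cap(n);P=cloud(c);h=cv2.cvtColor(c['frame'],cv2.COLOR_BGR2HSV)
    m=(np.hypot(P[...,0]-.672,P[...,1]-.005)<.13)&(P[...,2]<.03)&(h[...,1]>30)&(h[...,1]<140)&(h[...,2]>140)&(h[...,0]>15)&(h[...,0]<35)
    m=cv2.morphologyEx(m.astype(np.uint8),cv2.MORPH_OPEN,np.ones((5,5))); q=P[m>0]
    print(n,len(q),len(q) and (cv2.minAreaRect((q[:,:2]*1000).astype(np.float32)),np.median(q,0)))
need(.672,.005,.15,0)
E
```

```text
time_s: 71.8
tcp_pos: [0.4496, 0.0702, 0.0279]
eef_rot: [-180.0, -0.0, -22.2]
contact_force: [-0.2, 0.5, -0.0]
gripper_width: 0.0459
gripper_force: 0.0
time_s: 72.6
tcp_pos: [0.4488, 0.0696, 0.0884]
eef_rot: [180.0, 0.0, -22.3]
contact_force: [1.0, -0.7, -1.7]
gripper_width: 0.0237
gripper_force: 40.0
time_s: 73.4
tcp_pos: [0.4489, 0.0697, 0.1576]
eef_rot: [-180.0, -0.0, 1.6]
contact_force: [-0.4, -0.5, -1.8]
gripper_width: 0.0236
gripper_force: 40.0
scene 1577 (((671.5740356445312, 7.825496673583984), (136.11231994628906, 133.21363830566406), 1.9584462642669678), array([0.67597689, 0.00224885, 0.00889976]))
wrist 0 0
turn [-0.   -0.    0.41] shift [11.16  3.24  0.37] t 73.5
```

```bash
cat >> h.py <<'E'
def ray(c,uv,z):
    K=np.array(c['camera_matrix']); uv=np.reshape(uv,(-1,2)).astype(float)
    d=np.stack([(uv[:,0]-K[0,2])/K[0,0],-(uv[:,1]-K[1,2])/K[1,1],-np.ones(len(uv))],-1)@c['T'][:3,:3].T; o=c['T'][:3,3]
    return o+d*((z-o[2])/d[:,2])[:,None]
def board(n):
    c=cap(n);P=cloud(c);h=cv2.cvtColor(c['frame'],cv2.COLOR_BGR2HSV)
    m=(np.hypot(P[...,0]-.672,P[...,1]-.005)<.15)&(P[...,2]<.03)&(h[...,1]>25)&(h[...,1]<140)&(h[...,2]>130)&(h[...,0]>15)&(h[...,0]<35)
    k,_=cv2.findContours(cv2.morphologyEx(m.astype(np.uint8),cv2.MORPH_OPEN,np.ones((3,3))),cv2.RETR_EXTERNAL,cv2.CHAIN_APPROX_NONE)
    if not k: return
    k=max(k,key=cv2.contourArea); q=ray(c,cv2.convexHull(k),.01)
    print(n,cv2.minAreaRect((q[:,:2]*1000).astype(np.float32)))
E
python3 - <<'E'
from h import *
board('scene');board('side')
E
```

```text
scene ((673.9429321289062, 2.6706886291503906), (134.84739685058594, 127.19954681396484), 1.9262640476226807)
side ((674.1661987304688, 6.090049743652344), (133.22366333007812, 134.72462463378906), 1.2799997329711914)
```

```bash

python3 - <<'E'
from h import *
c=cap('wrist'); W=np.eye(4); W[:3,:3]=R.from_euler('xyz',[180,0,-90.3],degrees=True).as_matrix(); W[:3,3]=[.5617,.0915,.2485]
c['T']=W@np.array(c['hand_eye']); f=cv2.imread('pics/w1.png'); h=cv2.cvtColor(f,cv2.COLOR_BGR2HSV)
print(ray(c,[(209,309)],.105).round(4))
m=(h[...,1]>60)&(h[...,1]<140)&(h[...,2]>150); m[:,235:]=0; m[170:]=0
k,_=cv2.findContours(m.astype(np.uint8),cv2.RETR_EXTERNAL,cv2.CHAIN_APPROX_NONE); k=max(k,key=cv2.contourArea)
print(cv2.boundingRect(k)); q=ray(c,cv2.convexHull(k),.01); print(cv2.minAreaRect((q[:,:2]*1000).astype(np.float32)))
need(.674,.006,.15,2)
E
```

```text
[[0.6133 0.215  0.105 ]]
(95, 37, 127, 116)
((672.77001953125, 5.045482635498047), (129.72378540039062, 119.76512145996094), 1.985367774963379)
turn [ 0.    0.   -0.07] shift [11.14  3.58  0.36] t 73.7
```

```bash

python3 -c "
from h import *
need(.641,-.0235,.038,2)"
python3 -m pendant '[[[1,0.5,0,0,0,0,-1],[1,0.5,0,0,0,0,-1],[1,0.5,0,0,0,0,-1],[1,0.5,0,0,0,0,-1],[1,0.5,0,0,0,0,-1],[1,0.5,0,0,0,0,-1],[1,0.5,0,0,0,0,-1],[1,0.5,0,0,0,0,-1]]]' >/dev/null
python3 -m pendant '[[[1,0.5,0,0,0,0,-1],[0.44,0.5,0,0,0,0,-1],[0,0,1,0,0,0,-1],[0,0,1,0,0,0,-1],[0,0,1,0,0,0,-1],[0,0,1,0,0,0,-1],[0,0,0,0,0,0,-1],[0,0,0,0,0,0,-1]]]'
python3 -c "
from h import *
need(.641,-.0235,.0375,2)"
```

```text
turn [ 0.    0.   -0.07] shift [9.44 4.99 5.96] t 73.7
time_s: 75.25
tcp_pos: [0.6405, -0.0246, 0.0772]
eef_rot: [180.0, 0.1, 1.7]
contact_force: [-0.1, -0.5, -0.3]
gripper_width: 0.0238
gripper_force: 40.0
turn [ 0.01  0.01 -0.06] shift [ 0.03 -0.06  1.99] t 75.2
```

```bash

python3 -m pendant '[[[0,0,0.7,0,0,0,-1],[0,0,0.6,0,0,0,-1],[0,0,0.4,0,0,0,-1],[0,0,0.2,0,0,0,-1],[0,0,0.07,0,0,0,-1],[0,0,0,0,0,0,-1],[0,0,0,0,0,0,-1],[0,0,0,0,0,0,-1]]]'
python3 -m pendant '[[[0,0,0,0,0,0,0],[0,0,0,0,0,0,0],[0,0,0,0,0,0,0],[0,0,0,0,0,0,0],[0,0,-0.5,0,0,0,0],[0,0,-1,0,0,0,0.3],[0,0,-1,0,0,0,0.3],[0,0,-1,0,0,0,0.3]]]'
python3 - <<'E'
from h import *
c=cap('scene');f=c['frame'];P=cloud(c);show([x for x in sleeves(f,P,.015,.065) if 350<np.hypot(*x[0])<800 and x[0][1]<300])
c=cap('wrist'); show(sleeves(c['frame'],cloud(c),.015,.05))
need(.432,-.078,.13,2)
E
```

```text
time_s: 76.05
tcp_pos: [0.6408, -0.0245, 0.0379]
eef_rot: [-180.0, -0.0, 1.7]
contact_force: [-1.2, 1.4, 0.3]
gripper_width: 0.0236
gripper_force: 40.0
time_s: 76.85
tcp_pos: [0.6409, -0.0245, 0.1093]
eef_rot: [180.0, -0.0, 1.8]
contact_force: [-0.0, -0.3, -0.7]
gripper_width: 0.0563
gripper_force: 0.0
[628.0, 241.0] [131.0, 58.0] -55 50 [313, 173, 19, 29]
[432.0, -80.0] [61.0, 26.0] 1 22 [209, 221, 20, 15]
[659.0, -26.0] [25.0, 23.0] -89 32 [288, 244, 8, 11]
[355.0, -311.0] [60.0, 26.0] 34 22 [136, 269, 23, 10]
[640.0, -25.0] [60.0, 24.0] 2 35 [243, 174, 34, 84]
turn [-0.01 -0.08 -0.05] shift [-10.63   2.32  -0.91] t 77.0
```

```bash

python3 -m pendant '[[[-1,0.22,0,0,0,0,0.3],[-1,0.22,0,0,0,0,0.3],[-1,0.22,0,0,0,0,0.3],[-1,0.22,0,0,0,0,0.3],[-1,0.22,0,0,0,0,0.3],[-1,0.22,0,0,0,0,0.3],[-1,0.22,0,0,0,0,0.3],[-1,0.22,0,0,0,0,0.3]]]' >/dev/null
python3 -m pendant '[[[-1,0.22,0,0,0,0,0.3],[-1,0.22,0,0,0,0,0.3],[-0.6,0.12,0,0,0,0,0.3],[0,0,0,0,0,0,0.3],[0,0,0,0,0,0,0.3],[0,0,0,0,0,0,0.3],[0,0,0,0,0,0,0.3],[0,0,0,0,0,0,0.3]]]'
python3 - <<'E'
from h import *
c=cap('wrist'); show(sleeves(c['frame'],cloud(c)))
need(.432,-.078,.026,2)
E
```

```text
time_s: 78.55
tcp_pos: [0.4306, -0.0772, 0.1076]
eef_rot: [180.0, 0.0, 1.8]
contact_force: [-0.1, -0.0, -0.4]
gripper_width: 0.0573
gripper_force: 0.0
[431.0, -77.0] [60.0, 24.0] 2 25 [243, 170, 33, 80]
turn [ 0.    0.01 -0.06] shift [0.07 0.04 4.08] t 78.6
```

```bash

python3 -m pendant '[[[0.05,0.03,1,0,0,0,0.3],[0,0,1,0,0,0,0.3],[0,0,1,0,0,0,0.3],[0,0,1,0,0,0,0.3],[0,0,0.08,0,0,0,0.3],[0,0,0,0,0,0,0.3],[0,0,0,0,0,0,-1],[0,0,0,0,0,0,-1]]]' 40
python3 -m pendant '[[[0,0,0,0,0,0,-1],[0,0,0,0,0,0,-1],[0,0,0,0,0,0,-1],[0,0,0,0,0,0,-1],[0,0,-0.5,0,0,0,-1],[0,0,-0.5,0,0,0,-1],[0,0,-1,0,0,0,-1],[0,0,-1,0,0,0,-1]]]'
python3 -c "
from h import *
need(.707,-.0215,.0375,2)"
```

```text
time_s: 79.4
tcp_pos: [0.432, -0.0777, 0.0271]
eef_rot: [-180.0, -0.1, 1.8]
contact_force: [-0.6, 0.2, 0.9]
gripper_width: 0.0461
gripper_force: 0.0
time_s: 80.2
tcp_pos: [0.4309, -0.078, 0.0873]
eef_rot: [180.0, 0.0, 1.7]
contact_force: [0.7, 0.7, -2.0]
gripper_width: 0.0237
gripper_force: 40.0
turn [ 0.    0.01 -0.06] shift [13.9  -2.34  2.49] t 80.2
```

```bash

python3 -m pendant '[[[0.99,-0.17,-0.2,0,0,0,-1],[0.99,-0.17,0,0,0,0,-1],[0.99,-0.17,0,0,0,0,-1],[0.99,-0.17,0,0,0,0,-1],[0.99,-0.17,0,0,0,0,-1],[0.99,-0.17,0,0,0,0,-1],[0.99,-0.17,0,0,0,0,-1],[0.99,-0.17,0,0,0,0,-1]]]'|tail -2
python3 -m pendant '[[[0.99,-0.17,0,0,0,0,-1],[0.99,-0.17,0,0,0,0,-1],[0.99,-0.17,0,0,0,0,-1],[0.99,-0.17,0,0,0,0,-1],[0.99,-0.17,0,0,0,0,-1],[0.99,-0.16,0,0,0,0,-1],[0,0,0,0,0,0,-1],[0,0,0,0,0,0,-1]]]'
python3 -c "
from h import *
need(.707,-.0215,.0375,2)"
```

```text
gripper_width: 0.0235
gripper_force: 40.0
time_s: 81.8
tcp_pos: [0.7065, -0.0221, 0.0902]
eef_rot: [-180.0, 0.1, 1.7]
contact_force: [-1.3, -0.3, -2.6]
gripper_width: 0.0238
gripper_force: 40.0
turn [-0.    0.01 -0.07] shift [ 0.03 -0.03  2.63] t 81.8
```

```bash

python3 -m pendant '[[[0.03,-0.03,0.8,0,0,0,-1],[0,0,0.8,0,0,0,-1],[0,0,0.6,0,0,0,-1],[0,0,0.3,0,0,0,-1],[0,0,0.1,0,0,0,-1],[0,0,0,0,0,0,-1],[0,0,0,0,0,0,-1],[0,0,0,0,0,0,-1]]]'
python3 -m pendant '[[[0,0,0,0,0,0,0],[0,0,0,0,0,0,0],[0,0,0,0,0,0,0],[0,0,0,0,0,0,0],[0,0,-0.5,0,0,0,0],[0,0,-1,0,0,0,0.3],[0,0,-1,0,0,0,0.3],[0,0,-1,0,0,0,0.3]]]'
python3 -m pendant '[[[0,0,-1,0,0,-1,0.3],[0,0,-1,0,0,-1,0.3],[0,0,0,0,0,-1,0.3],[0,0,0,0,0,-1,0.3],[0,0,0,0,0,-1,0.3],[0,0,0,0,0,-1,0.3],[0,0,0,0,0,-1,0.3],[0,0,0,0,0,-1,0.3]]]'
python3 - <<'E'
from h import *
c=cap('wrist'); show(sleeves(c['frame'],cloud(c),.015,.05))
c=cap('scene');f=c['frame'];P=cloud(c);show([x for x in sleeves(f,P,.015,.065) if 350<np.hypot(*x[0])<800 and x[0][1]<300])
need(.355,-.310,.13,34)
E
```

```text
time_s: 82.6
tcp_pos: [0.7079, -0.0213, 0.0388]
eef_rot: [-180.0, -0.1, 1.8]
contact_force: [0.3, -0.1, -1.9]
gripper_width: 0.0235
gripper_force: 40.0
time_s: 83.4
tcp_pos: [0.7076, -0.0215, 0.1097]
eef_rot: [180.0, -0.0, 1.8]
contact_force: [-0.3, -0.0, 0.2]
gripper_width: 0.0561
gripper_force: 0.0
time_s: 84.2
tcp_pos: [0.7076, -0.0214, 0.1491]
eef_rot: [180.0, -0.0, 33.9]
contact_force: [-0.1, 0.3, 0.1]
gripper_width: 0.0568
gripper_force: 0.0
[646.0, 174.0] [20.0, 8.0] 70 30 [0, 117, 18, 25]
[628.0, 165.0] [18.0, 7.0] -25 34 [0, 151, 17, 13]
[708.0, -22.0] [60.0, 24.0] 2 35 [229, 160, 62, 76]
[653.0, -25.0] [35.0, 24.0] 2 34 [208, 225, 41, 39]
[640.0, -28.0] [60.0, 26.0] 2 32 [275, 238, 21, 17]
[708.0, -24.0] [60.0, 26.0] 2 32 [295, 248, 22, 17]
[355.0, -311.0] [60.0, 27.0] 34 22 [136, 269, 23, 10]
turn [ 0.01 -0.01 -0.05] shift [-22.68   2.1    0.95] t 84.3
```

```bash

for i in 1 2; do python3 -m pendant '[[[-1,0.093,0,0,0,0,0.3],[-1,0.093,0,0,0,0,0.3],[-1,0.093,0,0,0,0,0.3],[-1,0.093,0,0,0,0,0.3],[-1,0.093,0,0,0,0,0.3],[-1,0.093,0,0,0,0,0.3],[-1,0.093,0,0,0,0,0.3],[-1,0.093,0,0,0,0,0.3]]]' >/dev/null; done
python3 -m pendant '[[[-1,0.093,0,0,0,0,0.3],[-1,0.093,0,0,0,0,0.3],[-1,0.093,0,0,0,0,0.3],[-1,0.093,0.3,0,0,0,0.3],[-1,0.093,0.5,0,0,0,0.3],[-1,0.093,0.5,0,0,0,0.3],[-0.65,0.06,0.5,0,0,0,0.3],[0,0,0,0,0,0,0.3]]]'
python3 - <<'E'
from h import *
print(r.get_state()['joints'].round(1))
c=cap('wrist'); show(sleeves(c['frame'],cloud(c)))
need(.355,-.310,.026,34)
E
```

```text
time_s: 86.7
tcp_pos: [0.3518, -0.3086, 0.1109]
eef_rot: [-179.9, 0.1, 33.6]
contact_force: [0.3, 0.1, 0.5]
gripper_width: 0.0567
gripper_force: 0.0
[-17.1   9.4 -35.2  -0.  -45.6 140.7]
[355.0, -310.0] [60.0, 24.0] 34 25 [246, 168, 34, 79]
turn [-0.01  0.01 -0.08] shift [0.04 0.11 4.28] t 86.8
```

```bash

python3 -m pendant '[[[0.05,0.1,1,0,0,0,0.3],[0,0,1,0,0,0,0.3],[0,0,1,0,0,0,0.3],[0,0,1,0,0,0,0.3],[0,0,0.28,0,0,0,0.3],[0,0,0,0,0,0,0.3],[0,0,0,0,0,0,-1],[0,0,0,0,0,0,-1]]]' 40
python3 -m pendant '[[[0,0,0,0,0,0,-1],[0,0,0,0,0,0,-1],[0,0,0,0,0,0,-1],[0,0,0,0,0,0,-1],[0,0,-0.5,0,0,0,-1],[0,0,-0.5,0,0,0,-1],[0,0,-1,0,0,0,-1],[0,0,-1,0,0,0,-1]]]'
python3 -m pendant '[[[0,0,-1,0,0,1,-1],[0,0,-1,0,0,1,-1],[0,0,0,0,0,1,-1],[0,0,0,0,0,1,-1],[0,0,0,0,0,1,-1],[0,0,0,0,0,1,-1],[0,0,0,0,0,1,-1],[0,0,0,0,0,0.9,-1]]]'
python3 -c "
from h import *
need(.672,.0345,.0375,2)"
```

```text
time_s: 87.55
tcp_pos: [0.357, -0.3094, 0.0276]
eef_rot: [179.9, -0.1, 33.8]
contact_force: [0.0, 0.0, 0.8]
gripper_width: 0.0462
gripper_force: 0.0
time_s: 88.35
tcp_pos: [0.3558, -0.3091, 0.0877]
eef_rot: [-180.0, 0.0, 33.7]
contact_force: [0.8, -0.2, -1.7]
gripper_width: 0.0237
gripper_force: 40.0
time_s: 89.15
tcp_pos: [0.356, -0.3092, 0.1273]
eef_rot: [180.0, -0.0, 2.0]
contact_force: [0.1, 0.1, -1.5]
gripper_width: 0.0236
gripper_force: 40.0
turn [ 0.   -0.01 -0.01] shift [ 16.39 -16.62   4.49] t 89.2
```

```bash

for i in 1 2; do python3 -m pendant '[[[0.965,-0.98,0,0,0,0,-1],[0.965,-0.98,0,0,0,0,-1],[0.965,-0.98,0,0,0,0,-1],[0.965,-0.98,0,0,0,0,-1],[0.965,-0.98,0,0,0,0,-1],[0.965,-0.98,0,0,0,0,-1],[0.965,-0.98,0,0,0,0,-1],[0.965,-0.98,0,0,0,0,-1]]]' |tail -2; done
python3 -m pendant '[[[0.95,-0.94,0,0,0,0,-1],[0,0,0,0,0,0,-1],[0,0,1,0,0,0,-1],[0,0,1,0,0,0,-1],[0,0,0.5,0,0,0,-1],[0,0,0,0,0,0,-1],[0,0,0,0,0,0,-1],[0,0,0,0,0,0,-1]]]'
python3 -c "
from h import *
need(.672,.0345,.0375,2)"
```

```text
gripper_width: 0.0237
gripper_force: 40.0
gripper_width: 0.0235
gripper_force: 40.0
time_s: 91.55
tcp_pos: [0.672, 0.0352, 0.0779]
eef_rot: [-180.0, -0.1, 2.2]
contact_force: [-0.8, -0.6, -1.4]
gripper_width: 0.0236
gripper_force: 40.0
turn [-0.   -0.03  0.04] shift [0.   0.04 2.02] t 91.5
```

```bash

python3 -m pendant '[[[0,0.04,0.7,0,0,0,-1],[0,0,0.6,0,0,0,-1],[0,0,0.4,0,0,0,-1],[0,0,0.2,0,0,0,-1],[0,0,0.1,0,0,0,-1],[0,0,0,0,0,0,-1],[0,0,0,0,0,0,-1],[0,0,0,0,0,0,-1]]]'
python3 -m pendant '[[[0,0,0,0,0,0,-0.2],[0,0,0,0,0,0,-0.2],[0,0,0,0,0,0,-0.2],[0,0,0,0,0,0,-0.2],[0,0,-0.5,0,0,0,-0.2],[0,0,-1,0,0,0,-0.2],[0,0,-1,0,0,0,0.3],[0,0,-1,0,0,0,0.3]]]'
python3 -m pendant '[[[0,0,-1,0,0,0,0.9],[0,0,-1,0,0,0,0.9],[0,0,0,0,0,1,0.9],[0,0,0,0,0,1,0.9],[0,0,0,0,0,1,0.9],[0,0,0,0,0,1,0.9],[0,0,0,0,0,1,0.9],[0,0,0,0,0,1,0.9]]]'
python3 -m pendant '[[[0,0,0,0,0,1,0.9],[0,0,0,0,0,1,0.9],[0,0,0,0,0,1,0.9],[0,0,0,0,0,1,0.9],[0,0,0,0,0,1,0.9],[0,0,0,0,0,1,0.9],[0,0,0,0,0,0,0.9],[0,0,0,0,0,0,0.9]]]' >/dev/null
python3 - <<'E'
from h import *
c=cap('scene');f=c['frame'];P=cloud(c);show([x for x in sleeves(f,P,.015,.065) if 350<np.hypot(*x[0])<800 and x[0][1]<300])
m=(np.hypot(P[...,0]-.593,P[...,1]+.263)<.06)&(P[...,2]>.04)&(P[...,2]<.07);print(cv2.minAreaRect((P[m][:,:2]*1000).astype(np.float32)))
need(.5925,-.263,.15,-46)
E
```

```text
time_s: 92.35
tcp_pos: [0.6707, 0.0342, 0.037]
eef_rot: [180.0, 0.1, 2.2]
contact_force: [-4.4, -0.4, 5.0]
gripper_width: 0.0235
gripper_force: 40.0
time_s: 93.15
tcp_pos: [0.6714, 0.0344, 0.108]
eef_rot: [180.0, -0.0, 2.2]
contact_force: [-0.2, -0.4, 0.6]
gripper_width: 0.0452
gripper_force: 0.0
time_s: 93.95
tcp_pos: [0.6714, 0.0344, 0.1475]
eef_rot: [-180.0, -0.0, -22.0]
contact_force: [0.7, 0.7, 0.0]
gripper_width: 0.0832
gripper_force: 0.0
[670.0, 31.0] [59.0, 27.0] 0 32 [293, 228, 21, 18]
[640.0, -27.0] [60.0, 25.0] 2 32 [275, 238, 21, 17]
[708.0, -24.0] [60.0, 25.0] 2 32 [295, 248, 22, 17]
((593.1024780273438, -261.67071533203125), (31.42864418029785, 32.16975402832031), 34.972740173339844)
turn [-0.01 -0.    0.06] shift [ 7.96 13.17 -0.15] t 94.8
```

```bash

python3 -m pendant '[[[0.57,0.94,0,0,0,0,0.9],[0.57,0.94,0,0,0,0,0.9],[0.57,0.94,0,0,0,0,0.9],[0.57,0.94,0,0,0,0,0.9],[0.57,0.94,0,0,0,0,0.9],[0.57,0.94,0,0,0,0,0.9],[0.57,0.94,0,0,0,0,0.9],[0.57,0.94,0,0,0,0,0.9]]]' >/dev/null
python3 -m pendant '[[[0.57,0.94,0,0,0,0,0.9],[0.57,0.94,0,0,0,0,0.9],[0.57,0.94,0,0,0,0,0.9],[0.57,0.94,0,0,0,0,0.9],[0.57,0.94,0,0,0,0,0.9],[0.57,0.94,0,0,0,0,0.9],[0,0,0,0,0,0,0.9],[0,0,0,0,0,0,0.9]]]'
python3 - <<'E'
from h import *
c=cap('wrist');P=cloud(c)
m=(np.hypot(P[...,0]-.593,P[...,1]+.263)<.06)&(P[...,2]>.045)&(P[...,2]<.06);print(m.sum(),m.any() and cv2.minAreaRect((P[m][:,:2]*1000).astype(np.float32)))
need(.5925,-.263,.0445,-46)
E
```

```text
time_s: 96.4
tcp_pos: [0.5926, -0.2647, 0.1466]
eef_rot: [180.0, 0.0, -46.0]
contact_force: [-0.4, 1.2, 1.2]
gripper_width: 0.0836
gripper_force: 0.0
1405 ((591.5534057617188, -260.0936279296875), (33.27040100097656, 32.55504608154297), 0.4435477554798126)
turn [-0.    0.    0.02] shift [-0.05 -0.02  5.11] t 96.5
```

```bash

python3 -m pendant '[[[-0.1,-0.1,1,0,0,0,0.9],[0,0,1,0,0,0,0.9],[0,0,1,0,0,0,0.9],[0,0,1,0,0,0,0.9],[0,0,0.8,0,0,0,0.9],[0,0,0.3,0,0,0,0.9],[0,0,0,0,0,0,-1],[0,0,0,0,0,0,-1]]]' 45
python3 -m pendant '[[[0,0,0,0,0,0,-1],[0,0,0,0,0,0,-1],[0,0,0,0,0,0,-1],[0,0,0,0,0,0,-1],[0,0,0,0,0,0,-1],[0,0,0,0,0,0,-1],[0,0,0,0,0,0,-1],[0,0,0,0,0,0,-1]]]'
python3 -m pendant '[[[0,0,-0.5,0,0,0,-1],[0,0,-0.5,0,0,0,-1],[0,0,-1,0,0,0,-1],[0,0,-1,0,0,0,-1],[0,0,-1,0,0,0,-1],[0,0,-1,0,0,0,-1],[0,0,-1,0,0,0,-1],[0,0,-0.5,0,0,0,-1]]]'
python3 - <<'E'
from h import *
c=cap('scene');P=cloud(c); s=r.get_state(); print(s['tcp_pos'])
m=(np.hypot(P[...,0]-.593,P[...,1]+.262)<.1)&(P[...,2]>.095)&(P[...,2]<.14);print(m.sum(),cv2.minAreaRect((P[m][:,:2]*1000).astype(np.float32)),np.median(P[m][:,2]))
need(.6145,.214,.17,-46)
E
```

```text
time_s: 97.25
tcp_pos: [0.5942, -0.2604, 0.0453]
eef_rot: [-180.0, -0.1, -45.8]
contact_force: [0.9, 0.6, 0.2]
gripper_width: 0.0726
gripper_force: 0.0
time_s: 98.05
tcp_pos: [0.5936, -0.2607, 0.0447]
eef_rot: [180.0, -0.0, -45.9]
contact_force: [-2.0, -0.1, 2.8]
gripper_width: 0.033
gripper_force: 45.0
time_s: 98.85
tcp_pos: [0.5944, -0.2607, 0.1772]
eef_rot: [-179.9, -0.1, -45.8]
contact_force: [0.3, -0.7, -2.5]
gripper_width: 0.0331
gripper_force: 45.0
[ 0.5948032  -0.26085591  0.17811601]
0 ((0.0, 0.0), (0.0, 0.0), 0.0) nan
turn [-0.03 -0.05  0.04] shift [-16.4  -17.2    0.41] t 98.9
  return _methods._mean(a, axis=axis, dtype=dtype,
  ret = ret.dtype.type(ret / rcount)
```

```bash

for i in 1 2; do python3 -m pendant '[[[-0.911,-0.956,0,0,0,0,-1],[-0.911,-0.956,0,0,0,0,-1],[-0.911,-0.956,0,0,0,0,-1],[-0.911,-0.956,0,0,0,0,-1],[-0.911,-0.956,0,0,0,0,-1],[-0.911,-0.956,0,0,0,0,-1],[-0.911,-0.956,0,0,0,0,-1],[-0.911,-0.956,0,0,0,0,-1]]]' |tail -2; done
python3 -m pendant '[[[-0.911,-0.956,0,0,0,0,-1],[-0.911,-0.956,0,0,0,0,-1],[0,0,0,0,0,0,-1],[0,0,0,0,0,0,-1],[0,0,0,0,0,0,-1],[0,0,0,0,0,0,-1],[0,0,0,0,0,0,-1],[0,0,0,0,0,0,-1]]]'
python3 - <<'E'
from h import *
for n in('scene','side'):
    c=cap(n);P=cloud(c);cv2.imwrite(f'pics/{n}3.png',c['frame'])
    h=cv2.cvtColor(c['frame'],cv2.COLOR_BGR2HSV)
    for lo,hi in((.135,.163),(.055,.072)):
        m=(np.hypot(P[...,0]-.6145,P[...,1]-.214)<.105)&(P[...,2]>lo)&(P[...,2]<hi)&(h[...,1]<40);q=P[m];print(n,lo,len(q),len(q) and (cv2.minAreaRect((q[:,:2]*1000).astype(np.float32)),np.median(q[:,2])))
need(.6145,.214,.1,-46)
E
```

```text
gripper_width: 0.033
gripper_force: 45.0
gripper_width: 0.0333
gripper_force: 45.0
time_s: 101.3
tcp_pos: [0.6122, 0.2139, 0.1747]
eef_rot: [-180.0, 0.0, -45.9]
contact_force: [0.5, 0.4, -2.6]
gripper_width: 0.0331
gripper_force: 45.0
scene 0.135 1443 (((617.8900146484375, 205.06304931640625), (181.5350341796875, 163.70140075683594), 47.465023040771484), np.float64(0.1440691662971516))
scene 0.055 162 (((626.8228759765625, 182.71566772460938), (171.06271362304688, 108.38604736328125), 21.130142211914062), np.float64(0.061093887741349606))
side 0.135 844 (((608.245849609375, 206.05418395996094), (183.47357177734375, 179.36093139648438), 78.26215362548828), np.float64(0.14770042289225666))
side 0.055 281 (((611.964599609375, 212.69081115722656), (175.8712158203125, 172.81907653808594), 69.67803192138672), np.float64(0.06209837085374603))
turn [-0.   -0.    0.03] shift [ 0.08 -0.08  3.73] t 101.4
```

View pics/scene3.png

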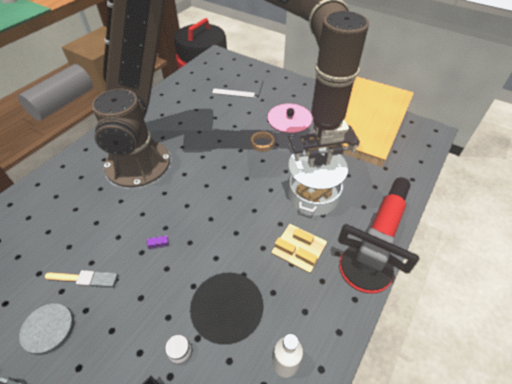

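The scene view shows the lid held over the pot at (316,170). The three short sleeves lie flat on the board around (300,247), and the mat is clear. Lowering the lid now.

```bash

python3 -m pendant '[[[0.08,-0.08,1,0,0,0,-1],[0,0,1,0,0,0,-1],[0,0,0.8,0,0,0,-1],[0,0,0.3,0,0,0,-1],[0,0,0.2,0,0,0,-1],[0,0,0.1,0,0,0,-1],[0,0,0,0,0,0,-1],[0,0,0,0,0,0,-1]]]'
python3 -m pendant '[[[0,0,0.1,0,0,0,-1],[0,0,0.1,0,0,0,-1],[0,0,0.1,0,0,0,-1],[0,0,0.1,0,0,0,-1],[0,0,0,0,0,0,-1],[0,0,0,0,0,0,-1],[0,0,0,0,0,0,-1],[0,0,0,0,0,0,-1]]]'
```

```text
time_s: 102.2
tcp_pos: [0.6148, 0.2147, 0.1074]
eef_rot: [-179.9, -0.0, -45.8]
contact_force: [0.0, -0.8, -3.7]
gripper_width: 0.0333
gripper_force: 45.0
time_s: 103.0
tcp_pos: [0.6144, 0.2144, 0.0988]
eef_rot: [-180.0, -0.0, -45.9]
contact_force: [-2.3, 0.0, 1.6]
gripper_width: 0.0336
gripper_force: 45.0
```

```bash

python3 -m pendant '[[[0,0,0,0,0,0,1],[0,0,0,0,0,0,1],[0,0,0,0,0,0,1],[0,0,0,0,0,0,1],[0,0,0,0,0,0,1],[0,0,0,0,0,0,1],[0,0,-0.5,0,0,0,1],[0,0,-1,0,0,0,1]]]'
python3 -m pendant '[[[0,0,-1,0,0,0,1],[0,0,-1,0,0,0,1],[0,0,-1,0,0,0,1],[0,0,-1,0,0,0,1],[0,0,-1,0,0,0,1],[0,0,-1,0,0,0,1],[0,1,0,0,0,0,1],[0,1,0,0,0,0,1]]]' >/dev/null
python3 -m pendant '[[[0,1,0,0,0,0,1],[0,1,0,0,0,0,1],[0,1,0,0,0,0,1],[0,1,0,0,0,0,1],[0,1,0,0,0,0,1],[0,1,0,0,0,0,1],[0,1,0,0,0,0,1],[0,0,0,0,0,0,1]]]'
python3 - <<'E'
from h import *
for n in('scene','side'):
    c=cap(n);P=cloud(c);cv2.imwrite(f'pics/{n}4.png',c['frame'])
    near=np.hypot(P[...,0]-.6145,P[...,1]-.214)
    for k,m in(('disc',(near<.105)&(near>.02)&(P[...,2]>.062)&(P[...,2]<.08)),('knob',(near<.05)&(P[...,2]>.095)&(P[...,2]<.12))):
        q=P[m];A=np.c_[q[:,:2],np.ones(len(q))];s=np.linalg.lstsq(A,q[:,2],rcond=None)[0];print(n,k,cv2.minAreaRect((q[:,:2]*1000).astype(np.float32)),np.median(q[:,2]).round(4),'slope',s[:2].round(3))
    show([x for x in sleeves(c['frame'],P,.015,.065) if 350<np.hypot(*x[0])<800 and x[0][1]<300])
    m=(np.hypot(P[...,0]-.54,P[...,1]-.353)<.05)&(P[...,2]>.12)&(P[...,2]<.18); print('cap z',np.percentile(P[m][:,2],98))
E
```

```text
time_s: 103.8
tcp_pos: [0.6136, 0.2139, 0.1278]
eef_rot: [179.8, 0.0, -45.9]
contact_force: [-0.3, 0.4, 0.3]
gripper_width: 0.0868
gripper_force: 0.0
time_s: 105.4
tcp_pos: [0.4838, 0.0878, 0.2498]
eef_rot: [-179.9, -0.0, -45.9]
contact_force: [-0.1, 0.2, 0.6]
gripper_width: 0.0876
gripper_force: 0.0
scene disc ((613.5953979492188, 212.54222106933594), (181.85855102539062, 181.55972290039062), 79.84609985351562) 0.0681 slope [0.    0.001]
scene knob ((614.04638671875, 212.41017150878906), (35.12437057495117, 29.246049880981445), 81.2343978881836) 0.1036 slope [-0.088  0.098]
[670.0, 32.0] [60.0, 27.0] 2 32 [293, 229, 21, 17]
[640.0, -28.0] [59.0, 25.0] 1 32 [275, 238, 21, 17]
[708.0, -24.0] [61.0, 26.0] 3 32 [295, 248, 22, 18]
cap z 0.17592118948460678
side disc ((609.9723510742188, 212.11358642578125), (184.8021697998047, 182.5778350830078), 74.96009063720703) 0.0715 slope [0.002 0.008]
side knob ((610.8225708007812, 211.6960906982422), (30.455636978149414, 41.13621139526367), 4.8362298011779785) 0.1053 slope [0.024 0.202]
[672.0, 4.0] [131.0, 90.0] 1 32 [305, 215, 40, 22]
[144.0, -459.0] [67.0, 13.0] 22 18 [144, 352, 29, 15]
cap z 0.17767811028101752
```

View pics/side4.png

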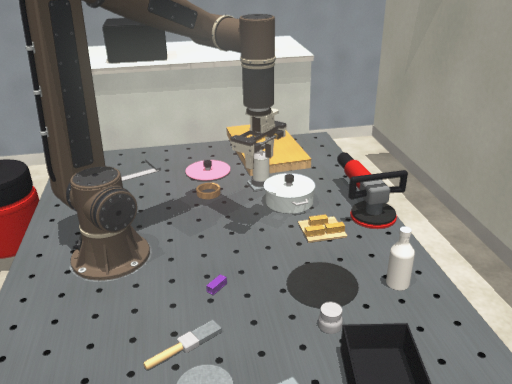

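The side view shows the lid closed on the pot at (290,188), the short sleeves on the board at (322,226), and the tin and tape where they were. The lid's disc is at the same height as at the start and it is level. The cap is up and the arm is clear.

```bash
python3 -c "
from plant import r
print(r.close_job())"
```

```text
the job is handed in; nothing more can be done
None
```

I handed the job in at about 105 s with no verdict returned: all four long sleeves are in the pot, the spray cap was pressed and is back up, the lid is home and level, the three short sleeves lie flat on the board, and the tin and tape were not touched.

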